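# Pack the incubation caddy with the finished culture jars

## Robot

A 7-joint arm with a two-finger parallel gripper is mounted at the origin on the work surface. World frame = base frame: x ahead of the robot, y to its left, z up, the work surface at z = 0. Lengths are in m, angles in rad, forces in N, time in s.
With the tool pointing down it reaches from about 0.4 to 0.85 m from the base axis. Payload 10.4 kg.
Tool frame: the origin (TCP) lies midway between the tips of the shut fingers; the grasp point (between the pads) lies manip.pinch_z behind it (manip.pinch_z is the distance from the TCP to the grasp point, in m); z points along the fingers, y is the direction in which the jaws open and shut (so a half turn about z gives the same grasp; the last joint's range is limited). The gripper opens to 85 mm and grips with 20 to 120 N. Pads are 22 mm wide; open, the fingers measure 114 mm over their backs; the gripper's body (76 mm by 85 mm) begins 54 mm behind the grasp point. The pads swing forward as they close: fully open they stand 13 mm farther back than shut.
Start: joints at [-1.282, 0.332, -0.065, 1.46, 0.022, 1.35, -0.088], TCP at [0.192, 0.595, 0.231] pointing down, gripper open.
Joint ranges: [-2.6, 2.6], [-0.5, 2.12], [-1.47, 1.34], [0.16, 2.42], [-1.27, 4.41], [0.06, 2.06], [-2.6, 2.6]. Speed limits (rad/s): [2.22, 2.22, 2.79, 2.79, 3.14, 3.14, 3.14].

## Interface

Orientations are given as a unit quaternion [x, y, z, w].
In Python, from workcell import manip gives the robot as it stands.
- The arm moves only by the shell command python3 -m handwheel 'ROWS' [FORCE]. ROWS is JSON, a list that holds one entry, the list of rows, each a list of 7 numbers: the shift along the tool's x, y, z in m, then the turn, a rotation vector about the tool's x, y, z in rad, then the finger opening in m, from 0 to 0.0854. In form: [[[tx, ty, tz, ax, ay, az, claw], ...]]. A call has 1 to 8 rows; each row is the pose to reach, as a shift and turn from the pose commanded when the call began, along the tool's axes at that moment; what a row does not reach only later rows make up. A row lasts 1/8 s, in which the tool goes at most 62.5 mm and 10.7 degrees, less where a joint would pass 70% of its speed; a pose out of reach is approached as far as the arm can. A call with a gripper value outside its range is refused whole. The fingers move at their own pace and stop on an object; FORCE is the grip in N (left out, the last holds). Time passes only in rows, so rows that repeat a pose let the fingers close. It gives the time, the measured TCP pose, the force and the opening at its end, in the units of the state.
- manip.get_obs(): the state, without advancing time (a new reading comes with each control period).
- manip.camera(name): name is "scene" or "top" or "wrist"; returns the picture (420x560x3 uint8, blue, green, red); there is no depth.
- manip.calibration(name): a dict with "fx", "fy", "cx", "cy" (pixels), "view" (4x4, takes a point from world to camera coordinates); the wrist camera has in their place "tool_from_camera" (4x4, takes a point from camera to tool coordinates, whose origin is the TCP and whose axes are the flange's). Camera axes: x right, y up, looking along -z (the intrinsics and any distortion apply to the point x, -y, -z); pixel columns grow to the right and rows downward; lengths in m; the calibration is good to about 2 mm. The wrist camera is an equidistant fisheye: a pixel r from the principal point sees the ray r / f radians off the axis. A picture is of the moment at which its call begins: read the wrist's pose just before it. calibration takes no time and is no camera call.
- manip.hand_in(): hands the job in, once; it reports no verdict.
The state is a dict: "clock": time; "joint_pos": joint angles; "joint_velocities": joint speeds; "tau": joint torques, N m; "position": TCP position; "ee_rot": TCP orientation; "ft_force": force on the tool from outside, world axes, zero at the start; "torque": the same for the moment, N m; "grip_width": opening from 0.0 (shut) to 1.0 (fully open).
Only numpy, scipy, OpenCV 4.12 (cv2) and the standard library are available. Lean on these libraries where they do the work, as an engineer would, in place of code of your own. Each camera call takes 0.05 s, during which the arm holds its last target.

## Task

Pack the grey caddy for the incubator: stand each finished jar, one whose lid has both a coloured port and a white filter disc, upright and centred on the pad of its port's colour, and lay the green-capped syringe level in the white cradle, its barrel's middle at the cradle's middle. Leave the jar without a filter disc and the uncapped syringe where they are. Set everything down gently: never tip a jar over or let anything drop.

Things in the scene. Friction and masses are not known exactly. Their poses are not given: they have to be found in the camera images.
- jar_red: closed glass jar, 58 mm in diameter, 56 mm high, with dark grey metal lid 60 mm wide, 14 mm high (top at 70 mm), 0.2 kg. On the lid a red round port (24 mm wide, 4 mm high) and a round white filter disc (24 mm wide, 3 mm high): finished. Origin: centre of underside; z up. Grip lid or upper glass from above, any direction
- jar_blue: closed glass jar, 58 mm in diameter, 56 mm high, with dark grey metal lid 60 mm wide, 14 mm high (top at 70 mm), 0.2 kg. On the lid a blue round port (24 mm wide, 4 mm high) and a round white filter disc (24 mm wide, 3 mm high): finished. Origin: centre of underside; z up. Grip lid or upper glass from above, any direction
- jar_yellow: closed glass jar, 58 mm in diameter, 56 mm high, with dark grey metal lid 60 mm wide, 14 mm high (top at 70 mm), 0.2 kg. On the lid a yellow round port (24 mm wide, 4 mm high) and a round white filter disc (24 mm wide, 3 mm high): finished. Origin: centre of underside; z up. Grip lid or upper glass from above, any direction
- jar_nofilter: closed glass jar, 58 mm in diameter, 56 mm high, with dark grey metal lid 60 mm wide, 14 mm high (top at 70 mm), 0.2 kg. On the lid a red round port (24 mm wide, 4 mm high) and NO white disc: unfinished look-alike, stays where it is. Origin: centre of underside; z up. Grip lid or upper glass from above, any direction
- syringe_capped: white syringe lying flat, barrel 20 mm in diameter, 100 mm long along its x; finger flange (34 mm wide, 20 mm high) at the barrel's -x end, plunger to x = -80 mm; GREEN CAP, 16 mm wide, on the +x end, to x = +75 mm: the one to pack. Origin: middle of the barrel, on its axis (10 mm above the table at the start). 40 g, balances near the origin
- syringe_open: look-alike syringe lying flat, barrel 20 mm in diameter, 100 mm long along its x; finger flange (34 mm wide, 20 mm high) at the barrel's -x end, plunger to x = -80 mm; NO cap, only a thin bare tip to x = +60 mm: stays where it is. Origin: middle of the barrel, on its axis (10 mm above the table at the start). 40 g, balances near the origin
- caddy: fixed grey caddy, 170 (x) by 290 mm (y), floor 6 mm. Origin: centre of underside. Cells at x -35, y -95, 0, 95 mm, 90 mm square inside, wall tops 20 mm up. White syringe cradle at x 55, y 0: two 6 mm ribs at y -31 and 31, flat tops 30 mm up; barrel lies across both along caddy y, either way round, between horns 40 mm apart, 12 mm high. Space between ribs is open to the floor for fingers
- pad_red: red round pad, 66 mm wide, 2 mm thick, fixed in the middle of one caddy cell (which one changes). Origin: centre of its underside, 6 mm above the table; its top is 8 mm up. (Also on the bench: a loose white tape roll, 60 mm wide, 25 mm high, among the jars; jars and roll stand at least 90 mm apart centre to centre. All other goods are over 0.73 m from the robot's axis)
- pad_blue: blue round pad, 66 mm wide, 2 mm thick, fixed in the middle of one caddy cell (which one changes). Origin: centre of its underside, 6 mm above the table; its top is 8 mm up
- pad_yellow: yellow round pad, 66 mm wide, 2 mm thick, fixed in the middle of one caddy cell (which one changes). Origin: centre of its underside, 6 mm above the table; its top is 8 mm up
Things that resemble listed ones, but are neither listed nor needed, are in the scene too. What is shaped like the syringe_capped but brown or red is not meant.

How it is judged:
By the outcome, as a careful person would: the job done as asked, in the order asked, and still so for the second after the job is handed in, with the robot touching nothing.
It also fails if it takes over 128 s, if anything falls off the work surface, if the arm or the gripper's body presses on something with over 40 N, if the wrist force passes 120 N, or if a joint passes its speed limit or range.

## Working session

There is one attempt and no reset: what is moved stays moved. The work goes in short steps, Python scripts to look and compute and a shell command to move; the robot and the scene stay as the last step left them, time stands still between calls to the robot, and variables do not carry over. Pictures are saved under pics/ and viewed, and the job is handed in when it is done.

```bash
ls -la; mkdir -p pics
cat > h.py <<'E'
import numpy as np, cv2
from workcell import manip
from scipy.spatial.transform import Rotation as R
def snap(name,fn):
    im=np.asarray(manip.camera(name)); cv2.imwrite('pics/'+fn,im); return im
def pix2plane(name,u,v,z):
    c=manip.calibration(name); V=np.array(c['view'])
    d=np.array([(u-c['cx'])/c['fx'],-(v-c['cy'])/c['fy'],-1.0])
    Rw=V[:3,:3].T; o=-Rw@V[:3,3]; dw=Rw@d
    s=(z-o[2])/dw[2]; return o+s*dw
def proj(name,p):
    c=manip.calibration(name); V=np.array(c['view'])
    q=V[:3,:3]@np.array(p)+V[:3,3]
    return c['cx']+c['fx']*q[0]/-q[2], c['cy']+c['fy']*(-q[1])/-q[2]
E
python3 - <<'E'
from h import *
o=manip.get_obs(); print(o); print(manip.pinch_z)
for n in('scene','top','wrist'):
    snap(n,n+'0.png'); print(n,manip.calibration(n))
E
```

```text
total 12
drwxr-xr-x  3 agent agent 4096 Dec  6 21:36 .
drwxr-xr-x 23 root  root  4096 Dec  6 21:36 ..
drwxr-xr-x  2 agent agent 4096 Dec  6 21:36 pics
{'clock': 0.0, 'joint_pos': array([-1.28163347,  0.33285532, -0.06469856,  1.46091812,  0.02162512,
        1.34989505, -0.0884687 ]), 'joint_velocities': array([ 1.44769830e-03,  1.12964261e-04,  8.50229944e-04,  8.22181810e-05,
       -7.88906091e-04, -1.87958225e-03, -6.77651947e-05]), 'tau': array([ 2.52261954e-03, -6.25455022e+01,  5.06555149e-02, -3.91601658e+01,
        1.62244798e-02,  1.00662623e-02, -4.32272338e-05]), 'position': array([0.19161265, 0.59452204, 0.23053735]), 'ee_rot': array([ 1.55223225e-01,  9.87879180e-01, -6.86875110e-04, -6.32072584e-05]), 'ft_force': array([-0.64053262, -0.32172988, -0.510627  ]), 'torque': array([-0.00816324,  0.00767879, -0.04209546]), 'grip_width': 1.0037727094992728}
0.0187
scene {'fx': 395.1778746506191, 'fy': 395.1778746506191, 'cx': 278.7614252150023, 'cy': 219.39168386098268, 'view': array([[-0.6464701 ,  0.76269923,  0.01913887,  0.3421351 ],
       [-0.56353158, -0.49426388,  0.
[... 282 characters left out ...]
12, -0.99976813, -0.01258459, -0.0578029 ],
       [ 0.99374751, -0.01875333,  0.11006452, -0.48067209],
       [-0.110275  , -0.01058274,  0.99384477, -1.23894752],
       [ 0.        ,  0.        ,  0.        ,  1.        ]])}
wrist {'fx': 325.19226210127806, 'fy': 325.19226210127806, 'cx': 280.9669158117039, 'cy': 213.18701061614146, 'tool_from_camera': array([[ 5.23465460e-04,  9.63685733e-01,  2.67038451e-01,
         6.68634828e-02],
       [ 9.99999097e-01, -8.34986788e-04,  1.05303138e-03,
        -7.29131444e-04],
       [ 1.23776489e-03,  2.67037659e-01, -9.63685300e-01,
        -1.42656469e-01],
       [ 0.00000000e+00,  0.00000000e+00,  0.00000000e+00,
         1.00000000e+00]])}
```

View pics/scene0.png

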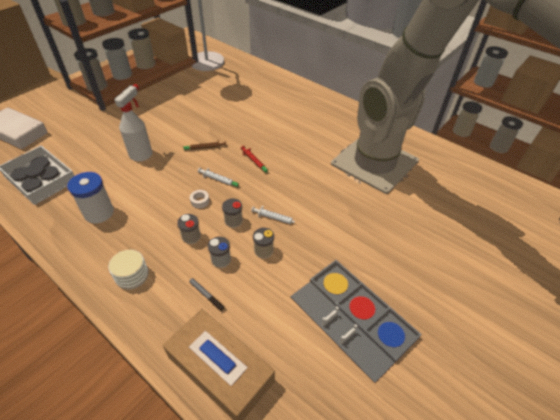

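View pics/top0.png

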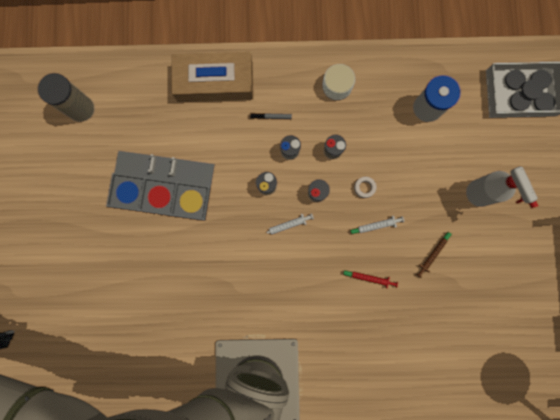

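View pics/wrist0.png

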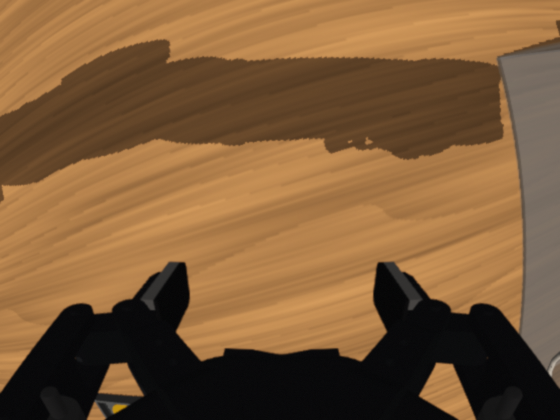

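The top view shows the caddy at (160,185) with pads blue (127,192), red (159,197) and yellow (191,201). The jars are at blue (290,147), red with disc (335,146), yellow (266,183) and red without disc (318,190). The tape roll is at (366,187), the capped syringe at (376,226) and the open one at (290,224). I'll enlarge these next.

Run:
```python
import cv2
im=cv2.imread('pics/top0.png')
a=im[125:245,235:415]; cv2.imwrite('pics/c1.png',cv2.resize(a,None,fx=4.4,fy=4.4,interpolation=cv2.INTER_CUBIC))
a=im[145:225,100:220]; cv2.imwrite('pics/c2.png',cv2.resize(a,None,fx=6,fy=6,interpolation=cv2.INTER_CUBIC))
```

```text
(no output)
```

View pics/c1.png

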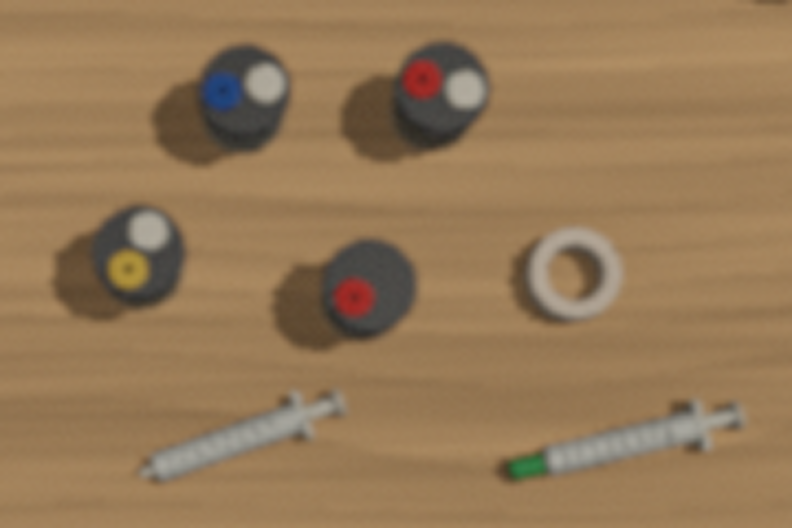

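View pics/c2.png

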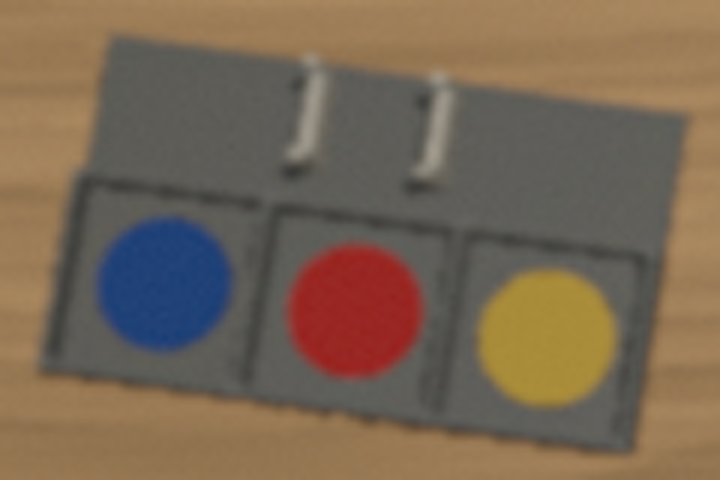

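Run:
```python
from h import *
def c1(x,y): return 235+(x+.5)/4.4-.5,125+(y+.5)/4.4-.5
def c2(x,y): return 100+(x+.5)/6-.5,145+(y+.5)/6-.5
P={}
for n,p,z,c in [('jr',(443,88),.07,c1),('jb',(245,90),.07,c1),('jy',(139,251),.07,c1),('jn',(369,285),.07,c1),('tape',(575,273),.025,c1),('scap',(508,470),.01,c1),('splun',(740,414),.01,c1),('otip',(143,471),.01,c1),('oplun',(342,404),.01,c1),
 ('pb',(164,284),.008,c2),('pr',(356,311),.008,c2),('py',(547,339),.008,c2),('crad',(369,121),.035,c2)]:
    P[n]=pix2plane('top',*c(*p),z); print(n,P[n].round(4),np.hypot(*P[n][:2]).round(3))
d=P['pb']-P['py']; print('len',np.hypot(*d[:2]),'caddy yaw',np.degrees(np.arctan2(-d[0],d[1])))
s=P['scap']-P['splun']; print('syr yaw',np.degrees(np.arctan2(s[1],s[0])),np.hypot(*s[:2]), P['scap']-s*75/155)
o=manip.get_obs();print(R.from_quat(o['ee_rot']).as_matrix().round(3))
```

```text
jr [ 0.6547 -0.2314  0.07  ] 0.694
jb [ 0.656  -0.1054  0.07  ] 0.664
jy [ 0.5533 -0.0362  0.07  ] 0.555
jn [ 0.5288 -0.1809  0.07  ] 0.559
tape [ 0.5411 -0.3192  0.025 ] 0.628
scap [ 0.4141 -0.2732  0.01  ] 0.496
splun [ 0.448  -0.4261  0.01  ] 0.618
otip [ 0.4178 -0.0346  0.01  ] 0.419
oplun [ 0.4594 -0.166   0.01  ] 0.488
pb [0.5418 0.3744 0.008 ] 0.659
pr [0.5267 0.2803 0.008 ] 0.597
py [0.5112 0.1869 0.008 ] 0.544
crad [0.6148 0.2675 0.035 ] 0.671
len 0.18998745589977326 caddy yaw -9.285396886405184
syr yaw 102.50502135172704 0.1566194437427096 [ 0.43048145 -0.34722726  0.01      ]
[[-0.952  0.307 -0.   ]
 [ 0.307  0.952 -0.001]
 [-0.    -0.001 -1.   ]]
```

```bash
cat >> h.py <<'E'
def goto(p,yaw_deg):
    "shift and rotvec in present tool frame to TCP p with tool y at yaw (world), tool z down"
    o=manip.get_obs(); Rt=R.from_quat(o['ee_rot'])
    a=np.radians(yaw_deg); y=np.array([np.cos(a),np.sin(a),0]); z=np.array([0,0,-1.]); x=np.cross(y,z)
    G=R.from_matrix(np.c_[x,y,z])
    print('t',o['clock'],'shift',(Rt.inv().apply(np.array(p)-o['position'])).round(4),'rot',(Rt.inv()*G).as_rotvec().round(4))
def w2pix(p):
    "project world pt into wrist fisheye"
    o=manip.get_obs(); c=manip.calibration('wrist'); T=np.array(c['tool_from_camera'])
    q=R.from_quat(o['ee_rot']).inv().apply(np.array(p)-o['position'])
    q=T[:3,:3].T@(q-T[:3,3]); x,y,z=q[0],-q[1],-q[2]
    th=np.arctan2(np.hypot(x,y),z); f=np.arctan2(y,x)
    return c['cx']+c['fx']*th*np.cos(f), c['cy']+c['fy']*th*np.sin(f)
def wpix(u,v,zw):
    o=manip.get_obs(); c=manip.calibration('wrist'); T=np.array(c['tool_from_camera'])
    a,b=(u-c['cx'])/c['fx'],(v-c['cy'])/c['fy']; th=np.hypot(a,b); s=np.sin(th)/max(th,1e-9)
    d=np.array([a*s,-b*s,-np.cos(th)])
    Rt=R.from_quat(o['ee_rot']); d=Rt.apply(T[:3,:3]@d); oo=o['position']+Rt.apply(T[:3,3])
    return oo+d*(zw-oo[2])/d[2]
E
python3 -c "
from h import *
goto([.656,-.1054,.16],-9.3)"
```

```text
t 0.15 shift [-0.6567 -0.5238  0.0713] rot [-8.0000e-04  8.0000e-04  1.4214e+00]
```

```bash
python3 -m handwheel '[[[-0.047,-0.037,0,0,0,0.178,0.08],[-0.094,-0.075,0,0,0,0.356,0.08],[-0.141,-0.112,0,0,0,0.534,0.08],[-0.188,-0.15,0,0,0,0.712,0.08],[-0.235,-0.187,0,0,0,0.89,0.08],[-0.282,-0.225,0,0,0,1.068,0.08],[-0.329,-0.262,0,0,0,1.246,0.08],[-0.376,-0.3,0,0,0,1.4214,0.08]]]' 40
python3 -c "
from h import *
goto([.656,-.1054,.16],-9.3)"
```

```text
clock: 1.15
position: [0.4583, 0.1923, 0.2313]
ee_rot: [0.764, 0.645, 0.0, -0.0]
ft_force: [0.6, 0.3, -0.7]
grip_width: 0.939
t 1.15 shift [-0.2604  0.2447  0.0712] rot [ 0.0001 -0.0004 -0.0057]
```

```bash
python3 -m handwheel '[[[-0.04,0.037,0.01,0,0,0,0.08],[-0.08,0.074,0.02,0,0,0,0.08],[-0.12,0.111,0.03,0,0,0,0.08],[-0.16,0.148,0.04,0,0,0,0.08],[-0.2,0.185,0.05,0,0,0,0.08],[-0.235,0.222,0.06,0,0,0,0.08],[-0.261,0.245,0.071,0,0,0,0.08],[-0.261,0.245,0.071,0,0,0,0.08]]]'
python3 - <<'E'
from h import *
goto([.656,-.1054,.16],-9.3)
im=snap('wrist','w1.png')
print(w2pix([.656,-.1054,.07]),w2pix([.6547,-.2314,.07]),w2pix([.5533,-.0362,.07]))
E
```

```text
clock: 2.15
position: [0.6567, -0.1065, 0.1585]
ee_rot: [0.763, 0.646, -0.002, -0.0]
ft_force: [0.4, -0.6, -0.3]
grip_width: 0.938
t 2.15 shift [ 0.001  -0.0009 -0.0015] rot [-0.0023  0.0023 -0.0041]
(np.float64(279.5838760647512), np.float64(217.34631314511898)) (np.float64(301.23168008454036), np.float64(349.82776991596654)) (np.float64(132.2182481979328), np.float64(152.22507888544573))
```

View pics/w1.png

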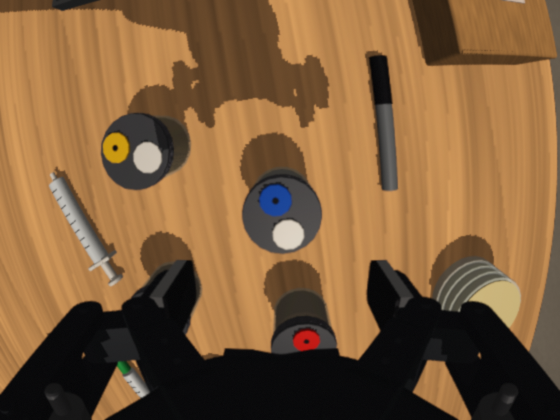

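Run:
```python
from h import *
im=cv2.imread('pics/w1.png'); a=im[160:270,220:345]; cv2.imwrite('pics/w1c.png',cv2.resize(a,None,fx=5,fy=5,interpolation=cv2.INTER_CUBIC))
for p in [(282,212),(136,152)]: print(wpix(*p,.07))
```

```text
[ 0.65843944 -0.10162776  0.07      ]
[ 0.55656928 -0.03674742  0.07      ]
```

View pics/w1c.png

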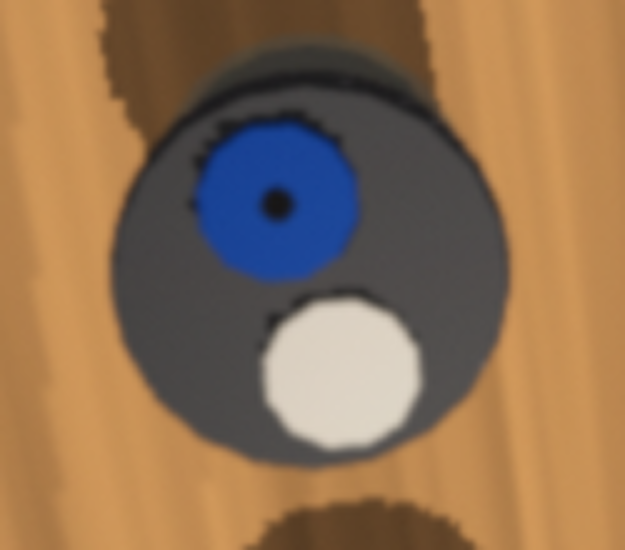

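Run:
```python
from h import *
print(wpix(282,214.8,.07)); goto([.6573,-.1045,.036],-9.3)
```

```text
[ 0.65809008 -0.10375163  0.07      ]
t 2.2 shift [1.000e-04 8.000e-04 1.232e-01] rot [-0.0016  0.0009 -0.0021]
```

```bash
python3 -m handwheel '[[[0,0.001,0.04,0,0,0,0.08],[0,0.001,0.08,0,0,0,0.08],[0,0.001,0.11,0,0,0,0.08],[0,0.001,0.123,0,0,0,0.08],[0,0.001,0.123,0,0,0,0.08],[0,0.001,0.123,0,0,0,0.068],[0,0.001,0.123,0,0,0,0.06],[0,0.001,0.123,0,0,0,0.05]]]' 40
python3 -m handwheel '[[[0,0,0,0,0,0,0.05],[0,0,0,0,0,0,0.05]]]' 40
python3 - <<'E'
from h import *
snap('wrist','w2.png'); snap('scene','s2.png')
E
```

```text
clock: 3.2
position: [0.6586, -0.1033, 0.0389]
ee_rot: [0.762, 0.647, 0.001, 0.0]
ft_force: [-3.6, 1.8, 8.2]
grip_width: 0.686
clock: 3.45
position: [0.6586, -0.1033, 0.0389]
ee_rot: [0.762, 0.647, 0.001, 0.0]
ft_force: [-4.4, 1.5, 8.3]
grip_width: 0.689
```

View pics/w2.png

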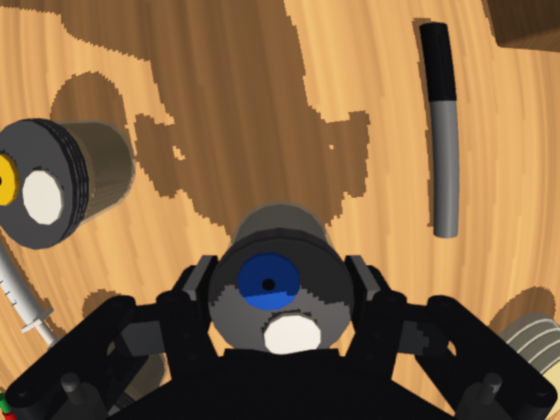

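```bash
python3 -m handwheel '[[[0,0,-0.01,0,0,0,0.05],[0,0,-0.03,0,0,0,0.05],[0,0,-0.06,0,0,0,0.05],[0,0,-0.09,0,0,0,0.05],[0,0,-0.11,0,0,0,0.05],[0,0,-0.11,0,0,0,0.05]]]' 40
python3 - <<'E'
from h import *
goto([.5418,.3744,.148],-9.3); snap('wrist','w3.png')
E
```

```text
clock: 4.3
position: [0.6591, -0.1035, 0.1493]
ee_rot: [0.762, 0.647, 0.001, 0.001]
ft_force: [-0.1, 0.8, -2.2]
grip_width: 0.687
t 4.3 shift [ 0.4527 -0.193   0.0009] rot [ 0.0032 -0.0005 -0.0001]
```

View pics/w3.png

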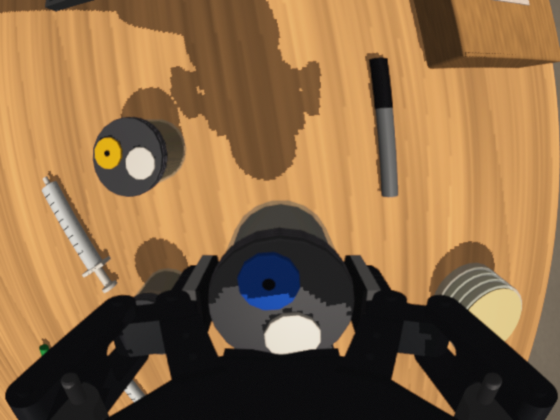

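```bash
python3 -m handwheel '[[[0.03,-0.015,0,0,0,0,0.05],[0.08,-0.04,0,0,0,0,0.05],[0.13,-0.07,0,0,0,0,0.05],[0.18,-0.1,0,0,0,0,0.05],[0.23,-0.13,0,0,0,0,0.05],[0.28,-0.16,0,0,0,0,0.05],[0.33,-0.185,0,0,0,0,0.05],[0.36,-0.193,0,0,0,0,0.05]]]' 40
python3 -m handwheel '[[[0,0,0,0,0,0,0.05],[0,0,0,0,0,0,0.05]]]' 40
python3 - <<'E'
from h import *
goto([.5418,.3744,.148],-9.3); snap('wrist','w4.png')
print(w2pix([.5418,.3744,.008]),w2pix([.5418+.09*.987,.3744-.09*.161,.03]),w2pix([.6155,.2658,.03]))
E
```

```text
clock: 5.35
position: [0.5232, 0.2865, 0.1458]
ee_rot: [0.761, 0.649, -0.001, -0.001]
ft_force: [-0.0, 0.1, -0.2]
grip_width: 0.686
clock: 5.6
position: [0.5257, 0.2819, 0.1463]
ee_rot: [0.762, 0.647, -0.001, 0.0]
ft_force: [0.9, -0.2, -1.4]
grip_width: 0.683
t 5.6 shift [ 0.0939  0.0009 -0.0019] rot [-0.0009  0.0018 -0.0008]
(np.float64(280.9203236886439), np.float64(93.02689323843104)) (np.float64(391.6315537769316), np.float64(94.81182066972282)) (np.float64(386.7912317244603), np.float64(208.00224816120163))
```

View pics/w4.png

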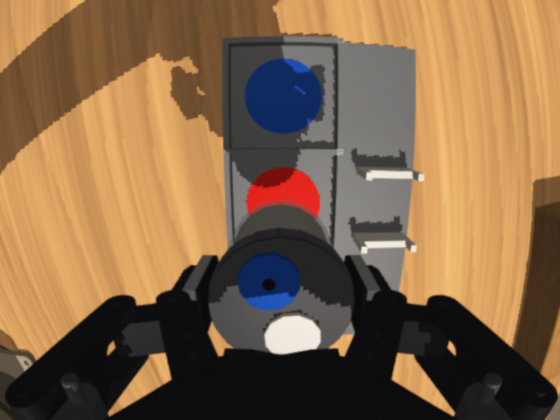

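Run:
```python
from h import *
im=cv2.imread('pics/w4.png'); a=im[40:160,210:430]; cv2.imwrite('pics/w4c.png',cv2.resize(a,None,fx=3.6,fy=3.6,interpolation=cv2.INTER_CUBIC))
print(wpix(283.5,95.5,.008))
```

```text
[0.54361019 0.37191773 0.008     ]
```

View pics/w4c.png

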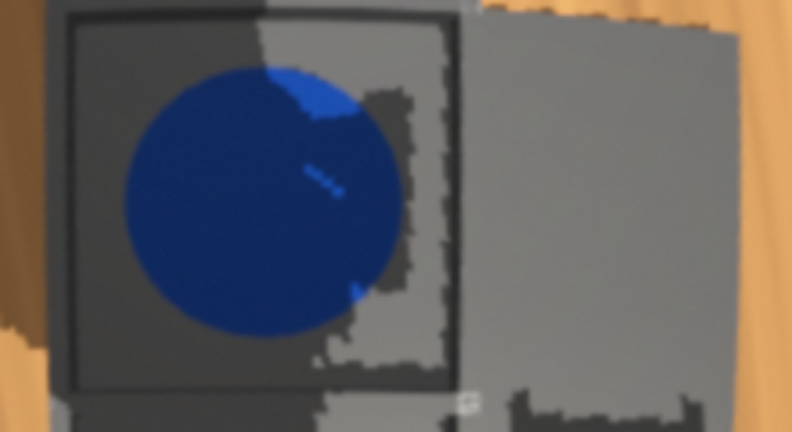

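```bash
python3 -c "
from h import *
goto([.543,.374,.06],-9.3)"
python3 -m handwheel '[[[0.03,0.001,0,0,0,0,0.05],[0.065,0.002,0,0,0,0,0.05],[0.093,0.002,0,0,0,0,0.05],[0.093,0.002,0.02,0,0,0,0.05],[0.093,0.002,0.05,0,0,0,0.05],[0.093,0.002,0.075,0,0,0,0.05],[0.093,0.002,0.086,0,0,0,0.05],[0.093,0.002,0.086,0,0,0,0.05]]]' 40
python3 -m handwheel '[[[0,0,0,0,0,0,0.05]]]' 40
python3 -c "
from h import *
goto([.543,.374,.048],-9.3)"
```

```text
t 5.65 shift [0.0941 0.0017 0.0864] rot [-0.0006  0.0014 -0.0018]
clock: 6.65
position: [0.5429, 0.3733, 0.0607]
ee_rot: [0.763, 0.647, -0.001, 0.0]
ft_force: [-0.5, 0.7, -2.2]
grip_width: 0.686
clock: 6.78
position: [0.5436, 0.3745, 0.0624]
ee_rot: [0.762, 0.647, 0.001, 0.0]
ft_force: [1.1, 0.3, -1.6]
grip_width: 0.689
t 6.775 shift [-0.0006 -0.0005  0.0144] rot [ 0.0011 -0.0011 -0.0006]
```

```bash
python3 -m handwheel '[[[0,0,0.004,0,0,0,0.05],[0,0,0.008,0,0,0,0.05],[0,0,0.011,0,0,0,0.05],[0,0,0.013,0,0,0,0.05],[0,0,0.013,0,0,0,0.05],[0,0,0.013,0,0,0,0.05]]]' 40
```

```text
clock: 7.52
position: [0.543, 0.3746, 0.0484]
ee_rot: [0.762, 0.647, 0.0, -0.0]
ft_force: [-0.4, -0.3, -2.6]
grip_width: 0.689
```

```bash
python3 -m handwheel '[[[0,0,0.001,0,0,0,0.05],[0,0,0.0015,0,0,0,0.05],[0,0,0.002,0,0,0,0.05],[0,0,0.002,0,0,0,0.05]]]' 40
```

```text
clock: 8.02
position: [0.543, 0.3748, 0.047]
ee_rot: [0.762, 0.647, 0.0, -0.0]
ft_force: [-2.9, -0.6, 5.7]
grip_width: 0.691
```

```bash
python3 -m handwheel '[[[0,0,0,0,0,0,0.062],[0,0,0,0,0,0,0.066],[0,0,0,0,0,0,0.072],[0,0,0,0,0,0,0.08],[0,0,-0.01,0,0,0,0.08],[0,0,-0.04,0,0,0,0.08],[0,0,-0.09,0,0,0,0.08],[0,0,-0.11,0,0,0,0.08]]]' 40
python3 - <<'E'
from h import *
snap('top','t5.png'); im=cv2.imread('pics/t5.png'); a=im[145:225,100:220]; cv2.imwrite('pics/t5c.png',cv2.resize(a,None,fx=6,fy=6,interpolation=cv2.INTER_CUBIC))
goto([.654,-.2305,.15],-9.3); print(wpix(136,152,.07))
E
```

```text
clock: 9.02
position: [0.5442, 0.3752, 0.1603]
ee_rot: [0.762, 0.647, 0.002, 0.0]
ft_force: [1.2, 0.2, -0.1]
grip_width: 0.938
t 9.075 shift [-0.5804  0.2061  0.0097] rot [ 0.0041 -0.005  -0.0003]
[0.44380371 0.44346735 0.07      ]
```

View pics/t5c.png

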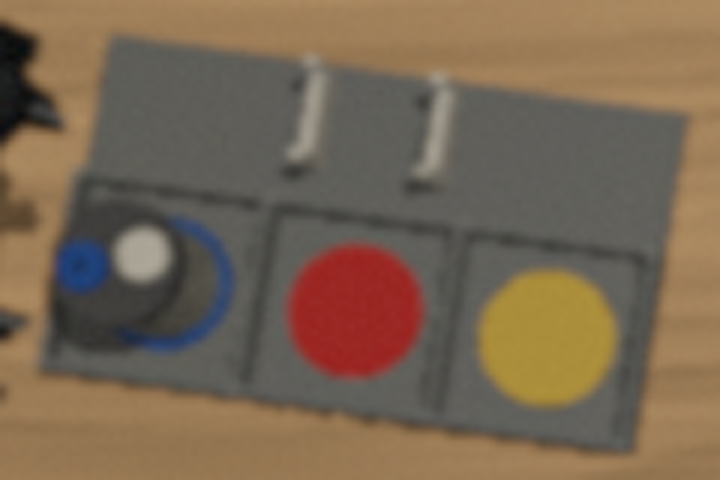

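Run:
```python
from h import *
for p in [(120,278)]:
    u,v=100+(p[0]+.5)/6-.5,145+(p[1]+.5)/6-.5
    print(pix2plane('top',u,v,.078))
u,v=proj('top',[.5418,.3744,.078]); print((u-100)*6,(v-145)*6)
```

```text
[0.53394243 0.3699591  0.078     ]
108.29716792236667 258.8568481001855
```

```bash
python3 -m handwheel '[[[-0.03,0,0,0,0,0,0.08],[-0.08,0,0,0,0,0,0.08],[-0.1,0,0,0,0,0,0.08],[-0.1,0,0,0,0,0,0.08],[-0.1,0,0,0,0,0,0.08]]]' 40
python3 - <<'E'
from h import *
im=snap('wrist','w6.png'); a=im[0:210,180:460]; cv2.imwrite('pics/w6c.png',cv2.resize(a,None,fx=2.8,fy=2.8,interpolation=cv2.INTER_CUBIC))
print(manip.get_obs()['position'],w2pix([.5435,.3716,.008]),w2pix([.5435,.3716,.078]),w2pix([.5435+.03,.3716,.078]))
E
```

```text
clock: 9.7
position: [0.5264, 0.2775, 0.1561]
ee_rot: [0.762, 0.648, 0.0, -0.0]
ft_force: [0.0, 1.3, 0.5]
grip_width: 0.935
[0.5264345  0.2776293  0.15608146] (np.float64(282.47881180030254), np.float64(92.92799351183166)) (np.float64(282.95748296706785), np.float64(82.81989586842471)) (np.float64(327.09313420497875), np.float64(76.81042295172179))
```

View pics/w6c.png

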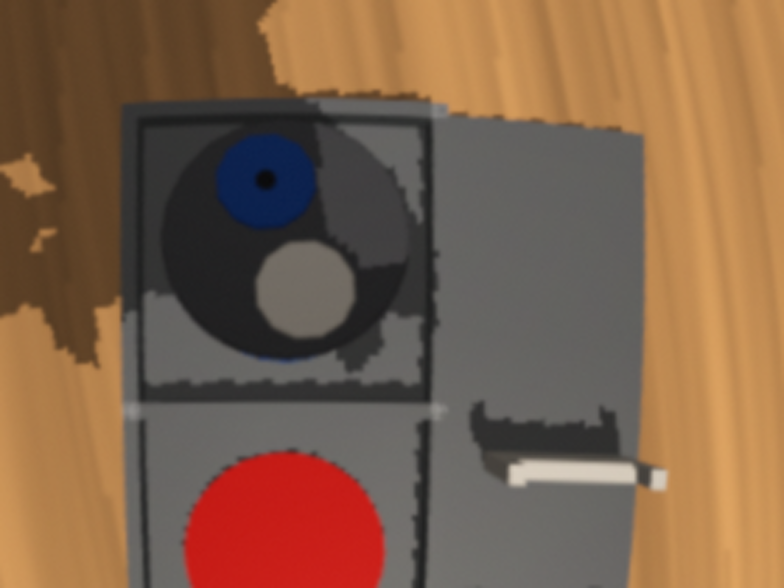

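The wrist view shows the blue jar's lid at (282,84). That is centred between the cell walls, with only a thin rim of pad showing. I'll check it in the scene view as well.

Run:
```python
from h import *
im=snap('scene','s6.png'); a=im[240:390,280:430]; 
for c in [(.5418,.3744),(.5435,.3716)]:
  for z in (.008,.078): print(c,z,(np.array(proj('scene',[*c,z]))-[280,240])*4)
  t=np.linspace(0,6.3,60); 
  pts=(np.array([proj('scene',[c[0]+.03*np.cos(k),c[1]+.03*np.sin(k),.078]) for k in t])-[280,240]+.5)*4
  col=(0,255,0) if c[0]<.542 else (255,0,255)
  if c[0]<.542: b=cv2.resize(a,None,fx=4,fy=4,interpolation=cv2.INTER_CUBIC)
  cv2.polylines(b,[pts.astype(np.int32)],True,col,1)
cv2.imwrite('pics/s6c.png',b)
```

```text
(0.5418, 0.3744) 0.008 [446.65602568 378.77453677]
(0.5418, 0.3744) 0.078 [474.73236693 325.4103446 ]
(0.5435, 0.3716) 0.008 [441.25879241 377.94243894]
(0.5435, 0.3716) 0.078 [469.01825821 324.54781858]
```

View pics/s6c.png

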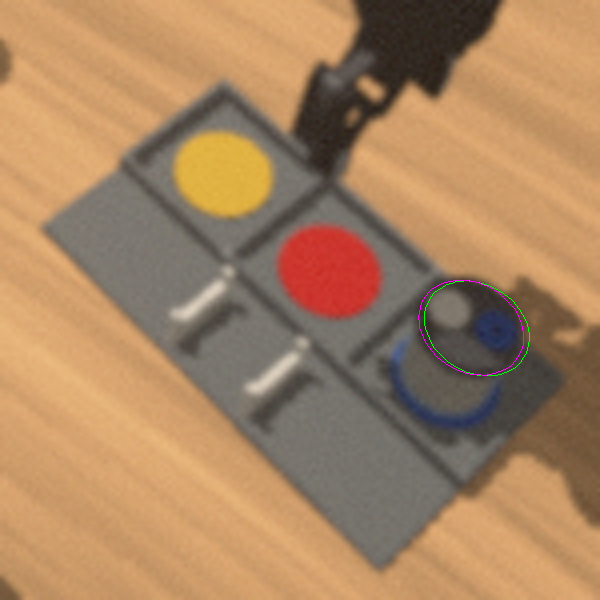

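```bash
python3 -c "
from h import *
goto([.656,-.2305,.16],-9.3)"
```

```text
t 9.8 shift [-0.4808  0.209  -0.0041] rot [-0.0003 -0.0001  0.0019]
```

```bash
python3 -m handwheel '[[[-0.04,0.015,-0.004,0,0,0,0.08],[-0.095,0.04,-0.004,0,0,0,0.08],[-0.15,0.065,-0.004,0,0,0,0.08],[-0.205,0.09,-0.004,0,0,0,0.08],[-0.26,0.115,-0.004,0,0,0,0.08],[-0.315,0.14,-0.004,0,0,0,0.08],[-0.37,0.165,-0.004,0,0,0,0.08],[-0.425,0.19,-0.004,0,0,0,0.08]]]' 40
python3 -m handwheel '[[[-0.04,0.013,0,0,0,0,0.08],[-0.056,0.019,0,0,0,0,0.08],[-0.056,0.019,0,0,0,0,0.08],[-0.056,0.019,0,0,0,0,0.08]]]' 40
python3 - <<'E'
from h import *
goto([.656,-.2305,.16],-9.3)
im=snap('wrist','w7.png'); a=im[160:270,220:345]; cv2.imwrite('pics/w7c.png',cv2.resize(a,None,fx=5,fy=5,interpolation=cv2.INTER_CUBIC))
E
```

```text
clock: 10.8
position: [0.6467, -0.1747, 0.1599]
ee_rot: [0.761, 0.648, 0.0, -0.0]
ft_force: [1.4, 1.6, -0.4]
grip_width: 0.933
clock: 11.3
position: [0.6559, -0.2299, 0.1601]
ee_rot: [0.761, 0.648, 0.0, -0.001]
ft_force: [-0.3, 0.7, -0.3]
grip_width: 0.94
t 11.3 shift [-0.0005  0.0002  0.0001] rot [-0.0002 -0.0014  0.0027]
```

View pics/w7c.png

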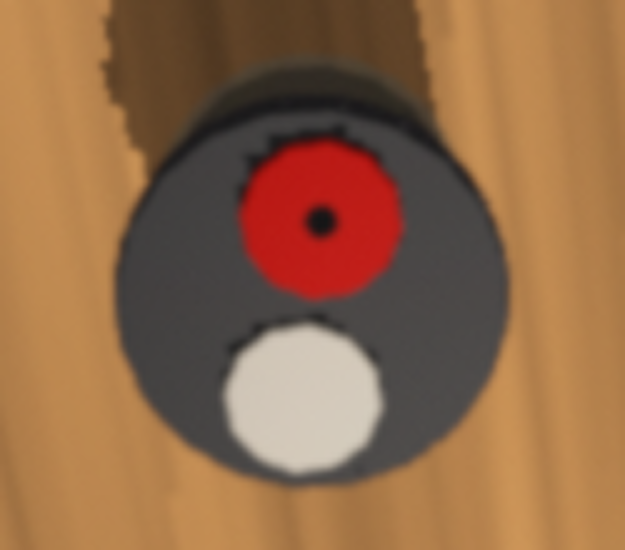

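Run:
```python
from h import *
print(wpix(282.3,219.2,.07)); goto([.656,-.2307,.0375],-9.3)
```

```text
[ 0.65700251 -0.23272329  0.07      ]
t 11.35 shift [-0.0009  0.0003  0.1227] rot [-0.0001 -0.0014  0.0029]
```

```bash
python3 -m handwheel '[[[-0.002,0.001,0.04,0,0,0.003,0.08],[-0.002,0.001,0.08,0,0,0.003,0.08],[-0.002,0.001,0.11,0,0,0.003,0.08],[-0.002,0.001,0.122,0,0,0.003,0.08],[-0.002,0.001,0.122,0,0,0.003,0.08],[-0.002,0.001,0.122,0,0,0.003,0.068],[-0.002,0.001,0.122,0,0,0.003,0.06],[-0.002,0.001,0.122,0,0,0.003,0.05]]]' 40
python3 -m handwheel '[[[0,0,0,0,0,0,0.05],[0,0,0,0,0,0,0.05],[0,0,0,0,0,0,0.05]]]' 40
```

```text
clock: 12.35
position: [0.6563, -0.2348, 0.0399]
ee_rot: [0.763, 0.646, 0.001, 0.0]
ft_force: [-4.3, 1.7, 6.8]
grip_width: 0.688
clock: 12.72
position: [0.6563, -0.2349, 0.0399]
ee_rot: [0.763, 0.646, 0.001, 0.0]
ft_force: [-3.4, 2.6, 7.2]
grip_width: 0.69
```

```bash
python3 -m handwheel '[[[0,0,-0.01,0,0,0,0.05],[0,0,-0.03,0,0,0,0.05],[0,0,-0.06,0,0,0,0.05],[0,0,-0.09,0,0,0,0.05],[0,0,-0.11,0,0,0,0.05],[0,0,-0.11,0,0,0,0.05]]]' 40
python3 - <<'E'
from h import *
goto([.5277-.0145,.2777-.089,.15],-9.3)
E
```

```text
clock: 13.48
position: [0.6567, -0.2351, 0.1504]
ee_rot: [0.763, 0.646, 0.001, 0.001]
ft_force: [-0.3, 0.0, -1.6]
grip_width: 0.682
t 13.475 shift [ 0.3944 -0.2113 -0.0004] rot [ 0.0032  0.0002 -0.0031]
```

```bash
python3 -m handwheel '[[[0.03,-0.015,0,0,0,0,0.05],[0.08,-0.04,0,0,0,0,0.05],[0.13,-0.07,0,0,0,0,0.05],[0.18,-0.1,0,0,0,0,0.05],[0.23,-0.13,0,0,0,0,0.05],[0.28,-0.16,0,0,0,0,0.05],[0.33,-0.185,0,0,0,0,0.05],[0.375,-0.205,0,0,0,0,0.05]]]' 40
python3 -m handwheel '[[[0.019,-0.006,0,0,0,0,0.05],[0.019,-0.006,0,0,0,0,0.05],[0.019,-0.006,0,0,0,0,0.05]]]' 40
python3 - <<'E'
from h import *
goto([.5277,.2777,.06],-9.3)
im=snap('wrist','w8.png');a=im[40:200,180:430]; cv2.imwrite('pics/w8c.png',cv2.resize(a,None,fx=3.2,fy=3.2,interpolation=cv2.INTER_CUBIC))
print(w2pix([.5277,.2802,.008]))
E
```

```text
clock: 14.48
position: [0.5137, 0.1709, 0.1474]
ee_rot: [0.763, 0.647, -0.001, -0.0]
ft_force: [1.8, -0.0, -1.8]
grip_width: 0.686
clock: 14.85
position: [0.513, 0.1867, 0.1479]
ee_rot: [0.764, 0.645, -0.0, 0.0]
ft_force: [1.2, -0.9, -1.6]
grip_width: 0.687
t 14.85 shift [ 0.0922 -0.0006  0.0878] rot [-0.0002  0.0011 -0.0053]
(np.float64(278.9382547071423), np.float64(92.71140696375701))
```

View pics/w8c.png

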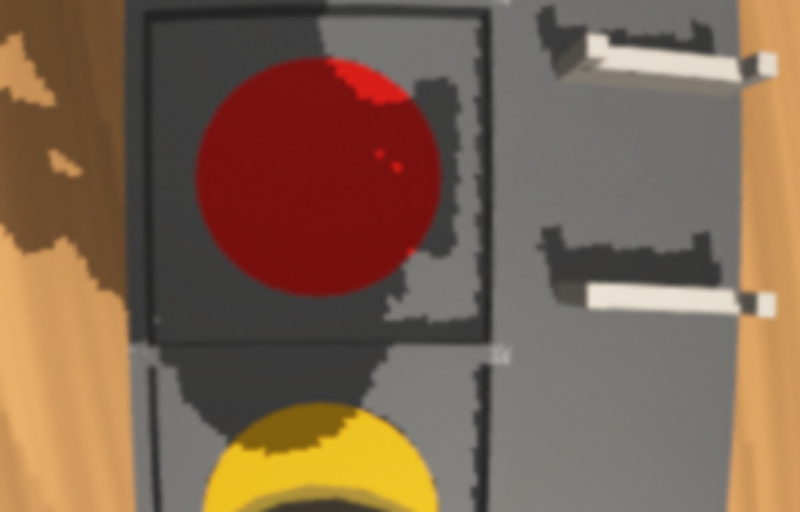

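```bash
python3 -c "
from h import *
goto([.5281,.2784,.062],-9.3)"
python3 -m handwheel '[[[0.03,0,0,0,0,0,0.05],[0.065,0,0,0,0,-0.003,0.05],[0.093,0,0,0,0,-0.005,0.05],[0.093,0,0.02,0,0,-0.005,0.05],[0.093,0,0.05,0,0,-0.005,0.05],[0.093,0,0.075,0,0,-0.005,0.05],[0.093,0,0.086,0,0,-0.005,0.05],[0.093,0,0.086,0,0,-0.005,0.05]]]' 40
python3 -m handwheel '[[[0,0,0,0,0,0,0.05],[0,0,0,0,0,0,0.05]]]' 40
python3 -c "
from h import *
goto([.5281,.2784,.049],-9.3)"
```

```text
t 14.9 shift [ 0.0931 -0.0005  0.0859] rot [-0.0001  0.0008 -0.0058]
clock: 15.9
position: [0.5281, 0.2795, 0.0621]
ee_rot: [0.762, 0.648, -0.0, 0.0]
ft_force: [-0.1, 0.3, -2.2]
grip_width: 0.685
clock: 16.15
position: [0.5285, 0.2807, 0.0633]
ee_rot: [0.762, 0.648, 0.001, 0.0]
ft_force: [-0.7, 0.3, -1.6]
grip_width: 0.688
t 16.15 shift [-0.0023 -0.0001  0.0143] rot [ 0.0011 -0.0013  0.0018]
```

```bash
python3 -m handwheel '[[[-0.001,0,0.004,0,0,0,0.05],[-0.002,0,0.008,0,0,0,0.05],[-0.002,0,0.011,0,0,0,0.05],[-0.002,0,0.013,0,0,0,0.05],[-0.002,0,0.013,0,0,0,0.05],[-0.002,0,0.013,0,0,0,0.05]]]' 40
```

```text
clock: 16.9
position: [0.5277, 0.2785, 0.0494]
ee_rot: [0.761, 0.648, 0.0, -0.0]
ft_force: [-0.3, 0.7, -2.1]
grip_width: 0.686
```

```bash
python3 -m handwheel '[[[0,0,0.001,0,0,0,0.05],[0,0,0.0015,0,0,0,0.05],[0,0,0.002,0,0,0,0.05],[0,0,0.002,0,0,0,0.05]]]' 40
```

```text
clock: 17.4
position: [0.5277, 0.2787, 0.0479]
ee_rot: [0.761, 0.648, 0.0, -0.0]
ft_force: [-3.1, -1.5, 5.3]
grip_width: 0.691
```

Red touched down gently. Next I release it, lift, back off and look.

```bash
python3 -m handwheel '[[[0,0,0,0,0,0,0.062],[0,0,0,0,0,0,0.066],[0,0,0,0,0,0,0.072],[0,0,0,0,0,0,0.08],[0,0,-0.01,0,0,0,0.08],[0,0,-0.04,0,0,0,0.08],[0,0,-0.09,0,0,0,0.08],[0,0,-0.11,0,0,0,0.08]]]' 40
python3 -m handwheel '[[[-0.03,0,0,0,0,0,0.08],[-0.08,0,0,0,0,0,0.08],[-0.1,0,0,0,0,0,0.08],[-0.1,0,0,0,0,0,0.08],[-0.1,0,0,0,0,0,0.08]]]' 40
python3 - <<'E'
from h import *
im=snap('wrist','w9.png'); a=im[0:230,180:460]; cv2.imwrite('pics/w9c.png',cv2.resize(a,None,fx=2.6,fy=2.6,interpolation=cv2.INTER_CUBIC))
im=snap('scene','s9.png'); a=im[240:390,280:430]; cv2.imwrite('pics/s9c.png',cv2.resize(a,None,fx=4,fy=4,interpolation=cv2.INTER_CUBIC))
print(w2pix([.5277,.278,.078]))
goto([.5555,-.036,.16],-9.3)
E
```

```text
clock: 18.4
position: [0.5289, 0.2789, 0.1611]
ee_rot: [0.762, 0.648, 0.002, 0.0]
ft_force: [1.0, 0.1, -0.6]
grip_width: 0.934
clock: 19.02
position: [0.5117, 0.1814, 0.1576]
ee_rot: [0.761, 0.649, 0.0, -0.0]
ft_force: [0.2, 0.6, 0.0]
grip_width: 0.938
(np.float64(281.1708061091337), np.float64(79.37325973248807))
t 19.125 shift [-0.2077  0.0776 -0.0028] rot [-0.     -0.0002  0.004 ]
```

View pics/w9c.png

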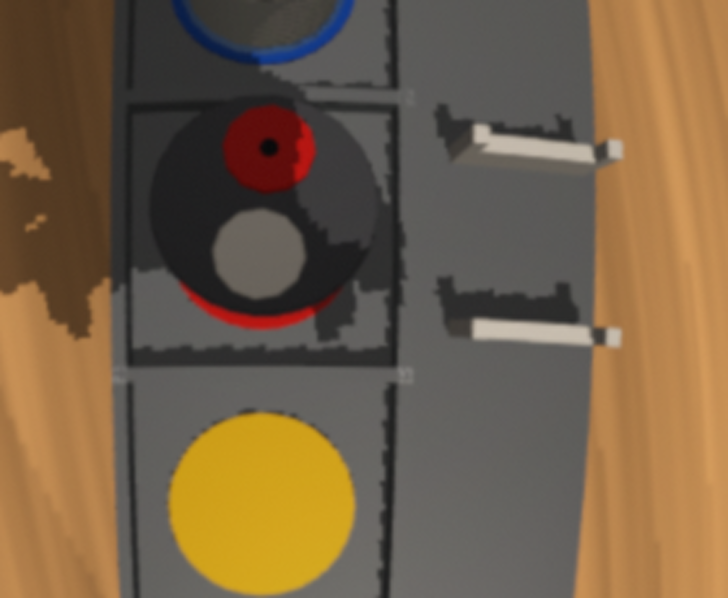

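View pics/s9c.png

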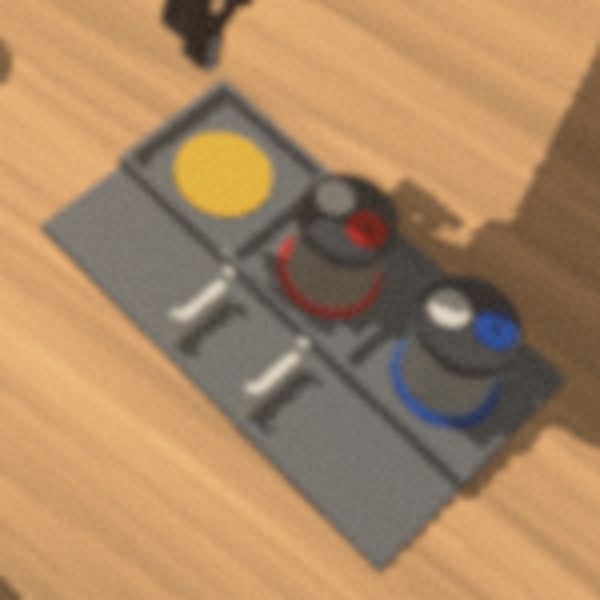

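Both the wrist and scene views show the red jar centred on its pad, and blue is unchanged. Next is the yellow jar.

```bash
python3 -m handwheel '[[[-0.03,0.012,-0.003,0,0,0.004,0.08],[-0.085,0.032,-0.003,0,0,0.004,0.08],[-0.14,0.052,-0.003,0,0,0.004,0.08],[-0.185,0.07,-0.003,0,0,0.004,0.08],[-0.208,0.078,-0.003,0,0,0.004,0.08],[-0.208,0.078,-0.003,0,0,0.004,0.08],[-0.208,0.078,-0.003,0,0,0.004,0.08]]]' 40
python3 - <<'E'
from h import *
goto([.5555,-.036,.16],-9.3)
im=snap('wrist','w10.png'); a=im[160:270,220:345]; cv2.imwrite('pics/w10c.png',cv2.resize(a,None,fx=5,fy=5,interpolation=cv2.INTER_CUBIC))
E
```

```text
clock: 20.0
position: [0.5556, -0.0364, 0.16]
ee_rot: [0.762, 0.647, -0.0, -0.0]
ft_force: [0.6, -0.1, -0.2]
grip_width: 0.936
t 20.0 shift [ 0.0004 -0.0001  0.    ] rot [-0.0005 -0.0002 -0.0001]
```

View pics/w10c.png

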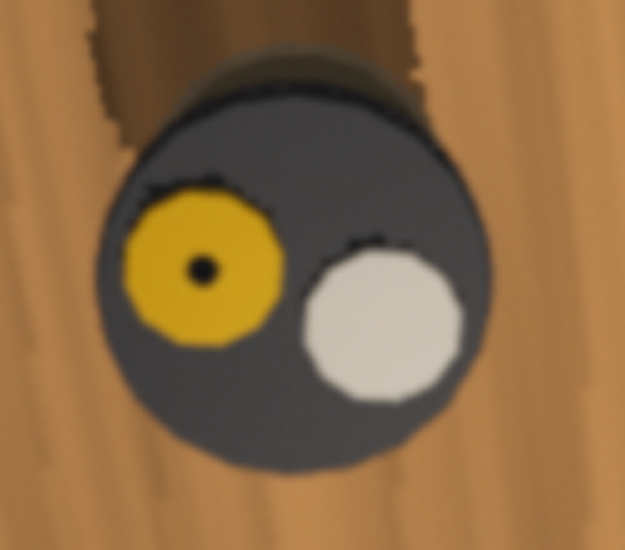

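Run:
```python
from h import *
p=wpix(279,216.6,.07);print(p); goto([p[0]-.0005,p[1]+.0000,.0375],-9.3)
```

```text
[ 0.55452846 -0.03670885  0.07      ]
t 20.05 shift [-0.0008 -0.0014  0.1226] rot [-0.0004 -0.0004  0.0003]
```

```bash
python3 -m handwheel '[[[-0.001,-0.0015,0.04,0,0,0,0.08],[-0.001,-0.0015,0.08,0,0,0,0.08],[-0.001,-0.0015,0.11,0,0,0,0.08],[-0.001,-0.0015,0.122,0,0,0,0.08],[-0.001,-0.0015,0.122,0,0,0,0.08],[-0.001,-0.0015,0.122,0,0,0,0.068],[-0.001,-0.0015,0.122,0,0,0,0.06],[-0.001,-0.0015,0.122,0,0,0,0.05]]]' 40
python3 -m handwheel '[[[0,0,0,0,0,0,0.05],[0,0,0,0,0,0,0.05],[0,0,0,0,0,0,0.05]]]' 40
python3 -m handwheel '[[[0,0,-0.01,0,0,0,0.05],[0,0,-0.03,0,0,0,0.05],[0,0,-0.06,0,0,0,0.05],[0,0,-0.09,0,0,0,0.05],[0,0,-0.11,0,0,0,0.05],[0,0,-0.11,0,0,0,0.05]]]' 40
python3 - <<'E'
from h import *
goto([.5124-.0145,.1869-.089,.15],-9.3)
E
```

```text
clock: 21.05
position: [0.5542, -0.0386, 0.0396]
ee_rot: [0.763, 0.647, 0.001, -0.0]
ft_force: [-3.3, 0.7, 9.5]
grip_width: 0.688
clock: 21.42
position: [0.5542, -0.0386, 0.0396]
ee_rot: [0.763, 0.647, 0.001, -0.0]
ft_force: [-4.0, 0.8, 9.1]
grip_width: 0.687
clock: 22.18
position: [0.5548, -0.0389, 0.1501]
ee_rot: [0.763, 0.647, 0.002, 0.001]
ft_force: [-0.1, 0.3, -0.9]
grip_width: 0.688
t 22.175 shift [ 0.1256 -0.0785 -0.    ] rot [ 0.0032 -0.0014 -0.0022]
```

```bash
python3 -c "
from h import *
goto([.5125,.1853,.15],-9.3)"
```

```text
t 22.175 shift [ 2.142e-01 -7.840e-02  1.000e-04] rot [ 0.0032 -0.0014 -0.0022]
```

```bash
python3 -m handwheel '[[[0.03,-0.01,0,0,0,0,0.05],[0.08,-0.03,0,0,0,0,0.05],[0.13,-0.05,0,0,0,0,0.05],[0.175,-0.065,0,0,0,0,0.05],[0.2,-0.075,0,0,0,-0.002,0.05],[0.214,-0.0785,0,0,0,-0.002,0.05],[0.214,-0.0785,0.03,0,0,-0.002,0.05],[0.214,-0.0785,0.06,0,0,-0.002,0.05]]]' 40
python3 -m handwheel '[[[0,0,0.02,0,0,0,0.05],[0,0,0.027,0,0,0,0.05],[0,0,0.027,0,0,0,0.05],[0,0,0.027,0,0,0,0.05]]]' 40
python3 -c "
from h import *
goto([.5125,.1853,.049],-9.3)"
```

```text
clock: 23.18
position: [0.5116, 0.1843, 0.0873]
ee_rot: [0.762, 0.647, 0.0, 0.0]
ft_force: [-0.3, -0.4, -0.9]
grip_width: 0.686
clock: 23.68
position: [0.512, 0.1852, 0.0622]
ee_rot: [0.762, 0.647, 0.001, 0.0]
ft_force: [-0.2, 0.5, -1.2]
grip_width: 0.687
t 23.675 shift [0.0002 0.0004 0.0132] rot [ 0.0011 -0.0009 -0.0005]
```

```bash
python3 -m handwheel '[[[0,0,0.004,0,0,0,0.05],[0,0,0.008,0,0,0,0.05],[0,0,0.011,0,0,0,0.05],[0,0,0.013,0,0,0,0.05],[0,0,0.013,0,0,0,0.05],[0,0,0.013,0,0,0,0.05]]]' 40
```

```text
clock: 24.42
position: [0.5114, 0.1852, 0.0484]
ee_rot: [0.762, 0.647, 0.0, -0.0]
ft_force: [-0.6, 0.6, -2.4]
grip_width: 0.685
```

```bash
python3 -m handwheel '[[[0,0,0.001,0,0,0,0.05],[0,0,0.0015,0,0,0,0.05],[0,0,0.0015,0,0,0,0.05]]]' 40
```

```text
clock: 24.8
position: [0.5115, 0.1854, 0.0476]
ee_rot: [0.762, 0.647, 0.0, -0.0]
ft_force: [-3.7, -0.5, 8.3]
grip_width: 0.689
```

```bash
python3 -m handwheel '[[[0,0,0,0,0,0,0.062],[0,0,0,0,0,0,0.066],[0,0,0,0,0,0,0.072],[0,0,0,0,0,0,0.08],[0,0,-0.01,0,0,0,0.08],[0,0,-0.04,0,0,0,0.08],[0,0,-0.09,0,0,0,0.08],[0,0,-0.11,0,0,0,0.08]]]' 40
python3 -m handwheel '[[[-0.03,0,0,0,0,0,0.08],[-0.08,0,0,0,0,0,0.08],[-0.1,0,0,0,0,0,0.08],[-0.1,0,0,0,0,0,0.08],[-0.1,0,0,0,0,0,0.08]]]' 40
python3 - <<'E'
from h import *
im=snap('wrist','w11.png'); a=im[0:230,180:460]; cv2.imwrite('pics/w11c.png',cv2.resize(a,None,fx=2.6,fy=2.6,interpolation=cv2.INTER_CUBIC))
im=snap('scene','s11.png'); a=im[240:390,280:430]; cv2.imwrite('pics/s11c.png',cv2.resize(a,None,fx=4,fy=4,interpolation=cv2.INTER_CUBIC))
a=im[130:260,150:310]; cv2.imwrite('pics/s11d.png',cv2.resize(a,None,fx=4,fy=4,interpolation=cv2.INTER_CUBIC))
E
```

```text
clock: 25.8
position: [0.5126, 0.1854, 0.1603]
ee_rot: [0.762, 0.647, 0.002, 0.0]
ft_force: [-0.4, -0.3, -0.8]
grip_width: 0.935
clock: 26.42
position: [0.4952, 0.0876, 0.1567]
ee_rot: [0.762, 0.648, 0.0, -0.0]
ft_force: [-1.0, 0.3, -0.4]
grip_width: 0.94
```

View pics/w11c.png

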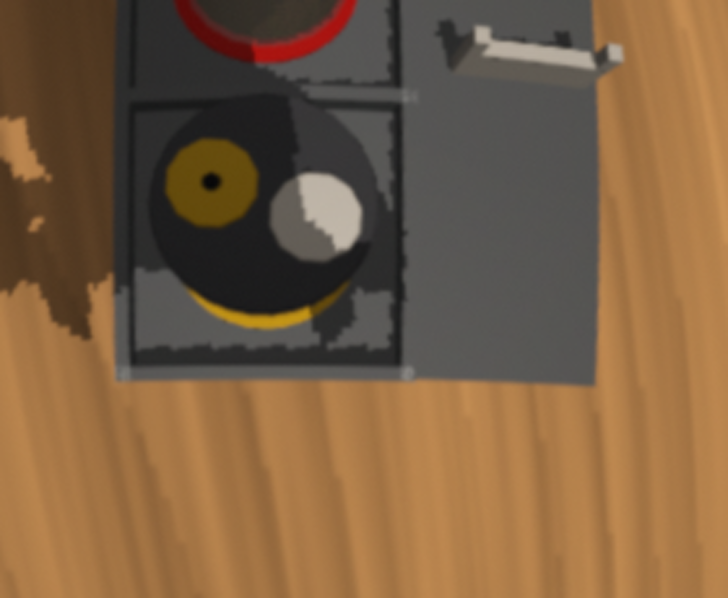

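View pics/s11c.png

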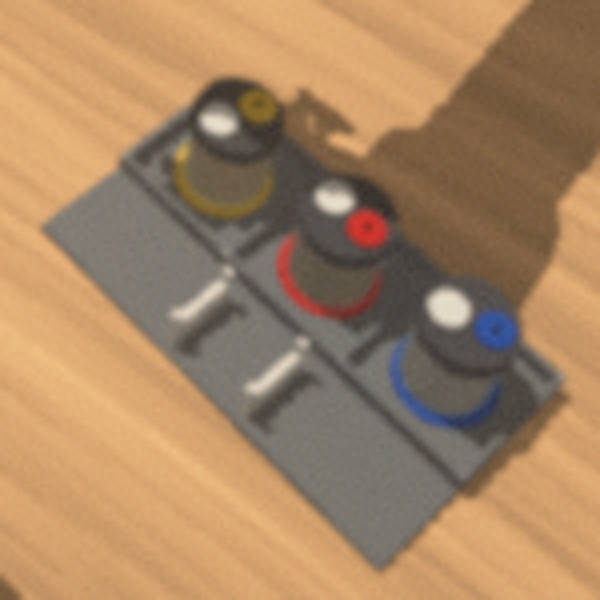

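```bash
python3 -c "
from h import *
goto([.432,-.346,.15],12.5)"
```

```text
t 26.525 shift [-0.4383  0.0069  0.0067] rot [-2.000e-04  1.000e-04 -3.786e-01]
```

View pics/s11d.png

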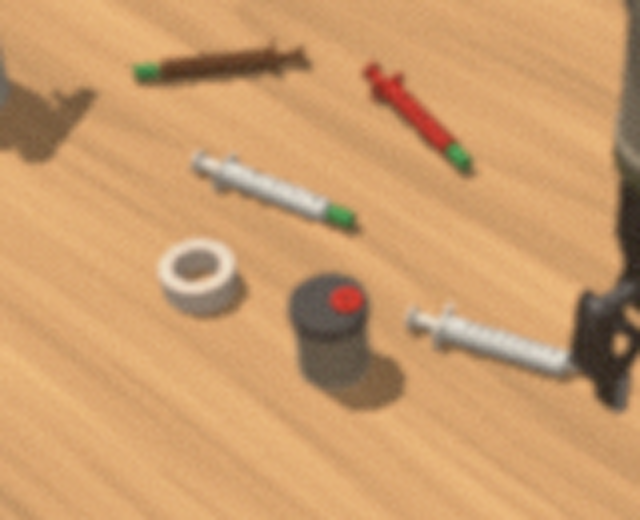

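```bash
python3 -m handwheel '[[[-0.03,0,0,0,0,-0.05,0.06],[-0.085,0,0.004,0,0,-0.1,0.05],[-0.14,0.002,0.006,0,0,-0.16,0.045],[-0.195,0.004,0.006,0,0,-0.22,0.045],[-0.25,0.005,0.006,0,0,-0.28,0.045],[-0.305,0.006,0.006,0,0,-0.34,0.045],[-0.36,0.007,0.006,0,0,-0.378,0.045],[-0.41,0.007,0.006,0,0,-0.378,0.045]]]' 30
python3 -m handwheel '[[[-0.027,-0.008,0,0,0,0,0.045],[-0.027,-0.008,0,0,0,0,0.045],[-0.027,-0.008,0,0,0,0,0.045],[-0.027,-0.008,0,0,0,0,0.045]]]'
python3 - <<'E'
from h import *
goto([.432,-.346,.15],12.5)
im=snap('wrist','w12.png'); print(w2pix([.4305,-.3472,.01]))
E
```

```text
clock: 27.52
position: [0.4363, -0.3203, 0.1507]
ee_rot: [0.626, 0.78, -0.0, 0.0]
ft_force: [0.9, 0.2, 0.2]
grip_width: 0.53
clock: 28.02
position: [0.4346, -0.3458, 0.1506]
ee_rot: [0.626, 0.78, 0.0, -0.0]
ft_force: [-0.1, -0.2, -0.3]
grip_width: 0.524
t 28.025 shift [ 0.0004 -0.0025  0.0006] rot [ 0.0003 -0.0008 -0.0002]
(np.float64(276.14772358325547), np.float64(200.41985407211993))
```

View pics/w12.png

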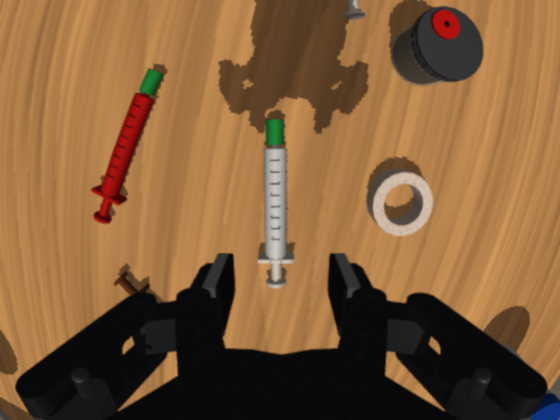

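Run:
```python
from h import *
im=cv2.imread('pics/w12.png'); a=im[105:300,220:340]; cv2.imwrite('pics/w12c.png',cv2.resize(a,None,fx=3,fy=3,interpolation=cv2.INTER_CUBIC))
t=wpix(275,119.5,.01);b=wpix(275.2,147.5,.01);f=wpix(276.3,260,.015);e=wpix(276.5,286.5,.01)
for q in(t,b,f,e): print(q)
d=(t-e);print(np.linalg.norm(d),np.degrees(np.arctan2(d[1],d[0])),e+d*80/155,t-d*75/155, b+(t-b)/np.linalg.norm(t-b)*-.05)
```

```text
[ 0.41417037 -0.27734749  0.01      ]
[ 0.41958526 -0.30117872  0.01      ]
[ 0.44253898 -0.4016482   0.015     ]
[ 0.44918459 -0.43178468  0.01      ]
0.1583566960283844 102.77422647738855 [ 0.43111273 -0.35207516  0.01      ] [ 0.43111273 -0.35207516  0.01      ] [ 0.4306638  -0.34993593  0.01      ]
```

View pics/w12c.png

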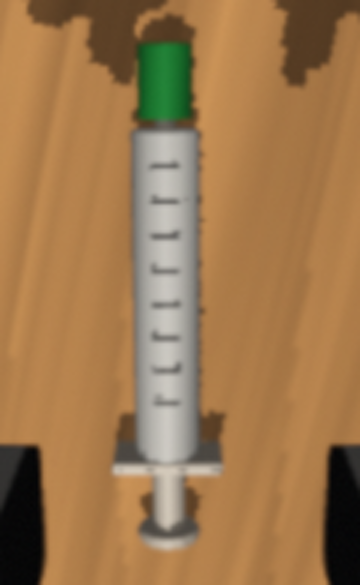

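```bash
python3 -c "
from h import *
goto([.4312,-.3488,.004],12.6)"
```

```text
t 28.075 shift [-0.0021 -0.0039  0.1467] rot [ 0.0004 -0.0006 -0.0022]
```

```bash
python3 -m handwheel '[[[-0.002,-0.004,0.04,0,0,-0.002,0.045],[-0.002,-0.004,0.08,0,0,-0.002,0.045],[-0.002,-0.004,0.115,0,0,-0.002,0.045],[-0.002,-0.004,0.13,0,0,-0.002,0.045],[-0.002,-0.004,0.14,0,0,-0.002,0.045],[-0.002,-0.004,0.145,0,0,-0.002,0.045],[-0.002,-0.004,0.1465,0,0,-0.002,0.045],[-0.002,-0.004,0.1465,0,0,-0.002,0.045]]]' 30
python3 -c "
from h import *
goto([.4312,-.3488,.004],12.6)"
```

```text
clock: 29.08
position: [0.4306, -0.3503, 0.0048]
ee_rot: [0.626, 0.78, 0.0, 0.0]
ft_force: [0.6, 0.8, 0.1]
grip_width: 0.524
t 29.075 shift [0.0014 0.0009 0.0008] rot [ 0.0008  0.0004 -0.0022]
```

```bash
python3 -m handwheel '[[[0,0.001,0,0,0,0,0.035],[0,0.001,0,0,0,0,0.025],[0,0.001,0,0,0,0,0.018],[0,0.001,0,0,0,0,0.012],[0,0.001,0,0,0,0,0.01],[0,0.001,0,0,0,0,0.01]]]' 30
python3 - <<'E'
from h import *
snap('wrist','w13.png')
E
```

```text
clock: 29.82
position: [0.4315, -0.35, 0.0045]
ee_rot: [0.626, 0.78, 0.0, 0.0]
ft_force: [0.5, 2.0, 5.5]
grip_width: 0.221
```

View pics/w13.png

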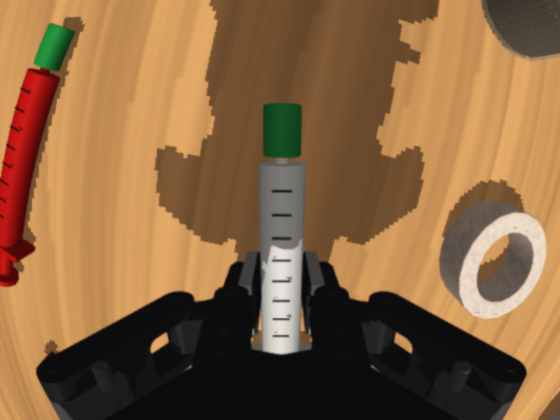

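```bash
python3 - <<'E'
from h import *
o=manip.get_obs();Rt=R.from_quat(o['ee_rot'])
for u,v,z in [(282,163,.015),(282,163,.02),(282,103.5,.01)]: print(Rt.inv().apply(wpix(u,v,z)-o['position']).round(4))
E
python3 -m handwheel '[[[0,0,-0.005,0,0,0,0.01],[0,0,-0.02,0,0,0,0.01],[0,0,-0.05,0,0,0,0.01],[0,0,-0.09,0,0,0,0.01],[0,0,-0.12,0,0,0,0.01],[0,0,-0.125,0,0,0,0.01],[0,0,-0.125,0,0,0,0.01]]]' 30
python3 - <<'E'
from h import *
snap('wrist','w14.png')
# cradle est: red pad + 90mm along caddy x
a=np.radians(-9.3); cx=np.array([np.cos(a),np.sin(a)])
r=np.array([.528,.281]); c=r+.09*cx; print(c); goto([*c,.13],-9.3)
E
```

```text
[ 0.051   0.0006 -0.0105]
[ 0.0516  0.0005 -0.0155]
[ 0.0756  0.0005 -0.0055]
clock: 30.75
position: [0.4312, -0.3498, 0.1293]
ee_rot: [0.626, 0.78, 0.0, 0.0]
ft_force: [-0.9, 0.5, -1.2]
grip_width: 0.221
[0.61681701 0.26645566]
t 30.8 shift [ 0.5613  0.3146 -0.0011] rot [-0.0007 -0.0007  0.3801]
```

View pics/w14.png

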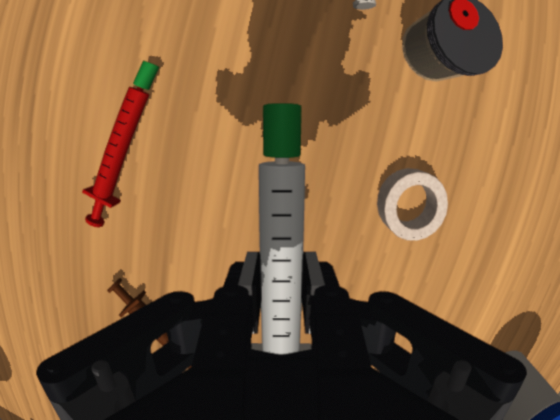

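Run:
```python
from h import *
goto([.5975,.148,.13],-9.3)
```

```text
t 30.8 shift [ 0.4498  0.2701 -0.0011] rot [-0.0007 -0.0007  0.3801]
```

```bash
python3 -m handwheel '[[[0.025,0.015,0,0,0,0.04,0.01],[0.07,0.042,0,0,0,0.09,0.01],[0.12,0.072,0,0,0,0.14,0.01],[0.17,0.102,0,0,0,0.19,0.01],[0.22,0.132,0,0,0,0.24,0.01],[0.27,0.162,0,0,0,0.29,0.01],[0.32,0.192,0,0,0,0.34,0.01],[0.37,0.222,0,0,0,0.38,0.01]]]' 30
python3 -c "
from h import *
goto([.5975,.148,.13],-9.3)"
```

```text
clock: 31.8
position: [0.5678, 0.0611, 0.1281]
ee_rot: [0.763, 0.647, -0.001, -0.0]
ft_force: [1.9, -0.4, -0.7]
grip_width: 0.219
t 31.8 shift [ 0.0906  0.0151 -0.0019] rot [-0.0015  0.0007 -0.0015]
```

```bash
python3 -m handwheel '[[[0.04,0.007,0,0,0,0,0.01],[0.075,0.013,0,0,0,0,0.01],[0.09,0.015,0,0,0,0,0.01],[0.09,0.015,0,0,0,0,0.01],[0.09,0.015,0,0,0,0,0.01]]]' 30
python3 - <<'E'
from h import *
goto([.6168,.2665,.13],-9.3)
snap('wrist','w15.png')
a=np.radians(-9.3); cx=np.array([np.cos(a),np.sin(a)]); cy=np.array([-np.sin(a),np.cos(a)]); c=np.array([.6168,.2665])
for s in(-31,31):
  for h in (-20,20): print(s,h,w2pix([*(c+cx*h/1000+cy*s/1000),.03]))
E
```

```text
clock: 32.42
position: [0.5973, 0.1434, 0.1292]
ee_rot: [0.763, 0.647, -0.0, 0.0]
ft_force: [0.2, 0.1, -0.1]
grip_width: 0.217
t 32.425 shift [ 0.1246 -0.0009 -0.0009] rot [-0.0002  0.0008 -0.0024]
-31 -20 (np.float64(251.715963551564), np.float64(89.406232573427))
-31 20 (np.float64(306.34017528164816), np.float64(89.21583405068655))
31 -20 (np.float64(251.99718727074932), np.float64(11.061013219749327))
31 20 (np.float64(305.76997538311), np.float64(10.83226068401109))
```

View pics/w15.png

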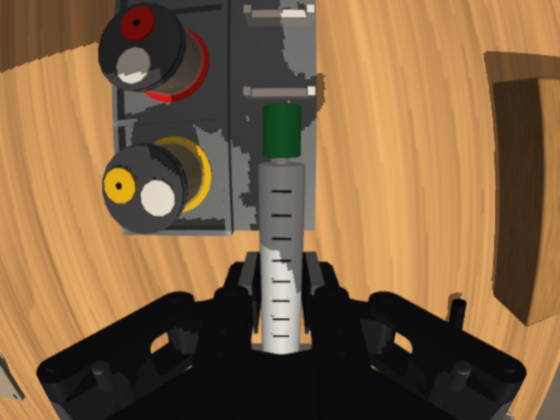

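```bash
python3 -c "
from h import *
goto([.6171,.2662,.05],-9.3)"
python3 -m handwheel '[[[0.03,-0.001,0,0,0,-0.002,0.01],[0.075,-0.001,0,0,0,-0.002,0.01],[0.11,-0.001,0,0,0,-0.002,0.01],[0.124,-0.001,0,0,0,-0.002,0.01],[0.124,-0.001,0.02,0,0,-0.002,0.01],[0.124,-0.001,0.05,0,0,-0.002,0.01],[0.124,-0.001,0.07,0,0,-0.002,0.01],[0.124,-0.001,0.078,0,0,-0.002,0.01]]]' 30
python3 -m handwheel '[[[0,0,0,0,0,0,0.01],[0,0,0,0,0,0,0.01],[0,0,0,0,0,0,0.01]]]' 30
python3 - <<'E'
from h import *
goto([.6171,.2662,.036],-9.3)
im=snap('scene','s16.png'); a=im[240:390,280:430]; cv2.imwrite('pics/s16c.png',cv2.resize(a,None,fx=4,fy=4,interpolation=cv2.INTER_CUBIC))
snap('wrist','w16.png')
E
```

```text
t 32.475 shift [ 0.1243 -0.0006  0.0793] rot [-0.0001  0.0004 -0.0026]
clock: 33.48
position: [0.616, 0.2664, 0.0496]
ee_rot: [0.762, 0.648, -0.001, -0.0]
ft_force: [0.6, 1.0, -0.8]
grip_width: 0.219
clock: 33.85
position: [0.617, 0.2684, 0.0522]
ee_rot: [0.761, 0.648, 0.001, 0.0]
ft_force: [0.0, -0.4, 0.2]
grip_width: 0.217
t 33.85 shift [-0.0022  0.0004  0.0162] rot [ 0.001  -0.0009  0.002 ]
```

View pics/s16c.png

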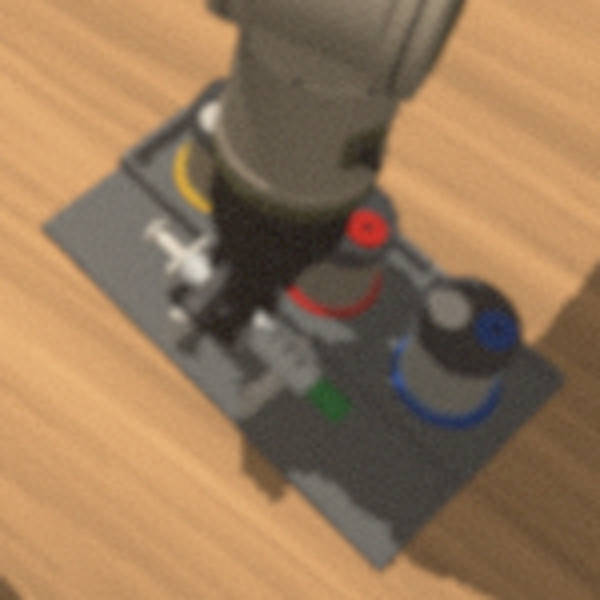

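View pics/w16.png

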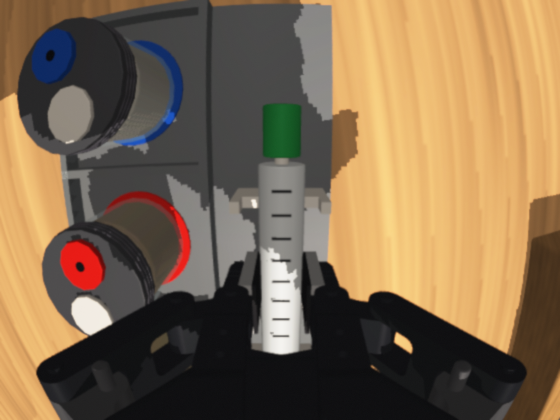

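Run:
```python
from h import *
im=cv2.imread('pics/w16.png'); a=im[140:250,210:350]; cv2.imwrite('pics/w16c.png',cv2.resize(a,None,fx=5.5,fy=5.5,interpolation=cv2.INTER_CUBIC))
a=np.radians(-9.3); cx=np.array([np.cos(a),np.sin(a)]); cy=np.array([-np.sin(a),np.cos(a)])
for c in ((.617,.2662),(.617,.2684)):
  for h in (-20,20):
   for s in (28,34):
    print(c,s,h,[((np.array(w2pix([*(np.array(c)+cx*h/1000+cy*s/1000),z]))-[210,140])*5.5).round(0) for z in(.03,.042)])
```

```text
(0.617, 0.2662) 28 -20 [array([180., 352.]), array([165., 384.])]
(0.617, 0.2662) 34 -20 [array([179., 290.]), array([163., 318.])]
(0.617, 0.2662) 28 20 [array([601., 353.]), array([616., 385.])]
(0.617, 0.2662) 34 20 [array([602., 291.]), array([618., 319.])]
(0.617, 0.2684) 28 -20 [array([176., 330.]), array([161., 361.])]
(0.617, 0.2684) 34 -20 [array([175., 268.]), array([159., 294.])]
(0.617, 0.2684) 28 20 [array([598., 331.]), array([613., 362.])]
(0.617, 0.2684) 34 20 [array([599., 269.]), array([615., 295.])]
```

View pics/w16c.png

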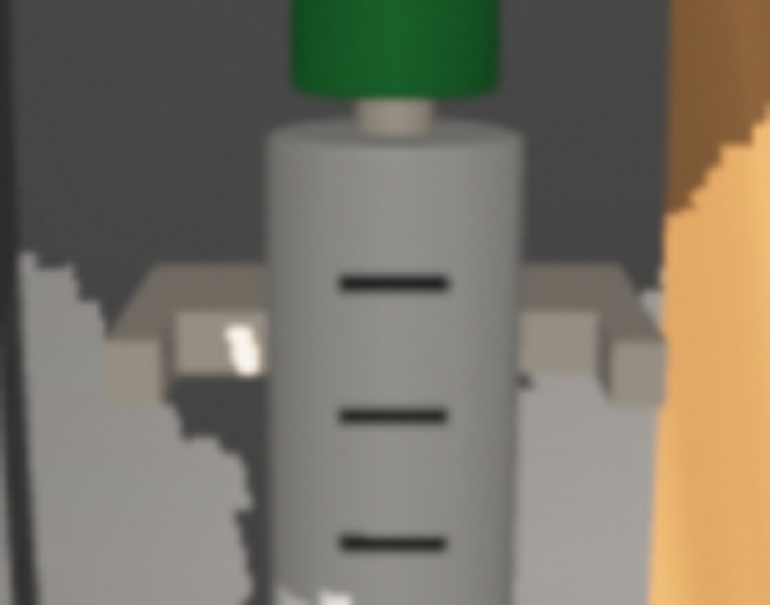

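Run:
```python
from h import *
o=manip.get_obs();Rt=R.from_quat(o['ee_rot']); za=o['position'][2]+.0055
f=lambda u,v,z: Rt.inv().apply(wpix(u,v,z)-o['position']).round(4)
print('top edge',f(282,140+155/5.5,za+.01),'side',f(282,140+137/5.5,za),'bottom',f(282,140+121/5.5,za-.01))
print('cap back top',f(282,140+95/5.5,za+.008),'tip far',f(282,103.5,za-.008),f(282,103.5,za))
print('rib',f(282,140+312/5.5,.03),f(282,140+375/5.5,.03))
print('horn L/R inner',f(210+173/5.5,200,.03),f(210+602/5.5,200,.03), 'barrel',f(210+270/5.5,172,za),f(210+521/5.5,172,za))
print('horn top rows', f(282,140+340/5.5,.042),f(282,140+404/5.5,.042))
```

```text
top edge [ 0.0497  0.0009 -0.0155] side [ 0.0497  0.001  -0.0055] bottom [0.0498 0.001  0.0045]
cap back top [ 0.0538  0.0009 -0.0135] tip far [0.0763 0.001  0.0026] [ 0.0757  0.0009 -0.0054]
rib [0.0298 0.0011 0.0219] [0.0236 0.0011 0.0219]
horn L/R inner [ 0.028  -0.0201  0.0219] [0.0281 0.0206 0.0219] barrel [ 0.0467 -0.0088 -0.0055] [ 0.0467  0.0107 -0.0055]
horn top rows [0.0299 0.001  0.0099] [0.0241 0.0011 0.0099]
```

```bash
python3 -m handwheel '[[[-0.002,0,0,0,0,0.001,0.01],[-0.004,0,0.003,0,0,0.002,0.01],[-0.004,0,0.008,0,0,0.002,0.01],[-0.004,0,0.01,0,0,0.002,0.01],[-0.004,0,0.01,0,0,0.002,0.01],[-0.004,0,0.01,0,0,0.002,0.01]]]' 30
python3 - <<'E'
from h import *
print(manip.get_obs()['position'])
im=snap('wrist','w17.png'); a=im[140:250,210:350]; cv2.imwrite('pics/w17c.png',cv2.resize(a,None,fx=5.5,fy=5.5,interpolation=cv2.INTER_CUBIC))
E
```

```text
clock: 34.7
position: [0.616, 0.2643, 0.0414]
ee_rot: [0.762, 0.647, 0.0, -0.0]
ft_force: [0.4, 0.2, -0.5]
grip_width: 0.217
[0.61599813 0.26431865 0.0413956 ]
```

View pics/w17c.png

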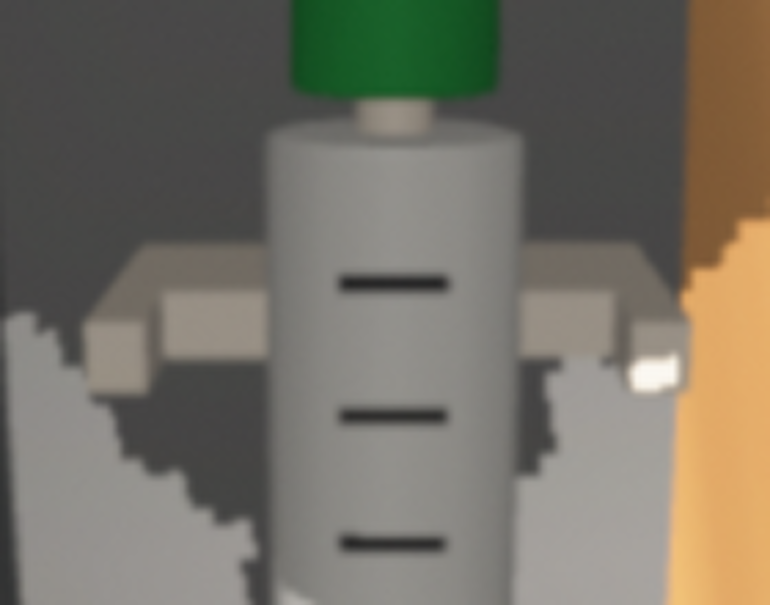

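Run:
```python
from h import *
o=manip.get_obs();Rt=R.from_quat(o['ee_rot']); za=o['position'][2]+.0055
f=lambda u,v,z: Rt.inv().apply(wpix(u,v,z)-o['position']).round(4)
print(o['position'],'rib',f(282,140+291/5.5,.03),f(282,140+358/5.5,.03))
print('horn L/R inner',f(210+160/5.5,200,.03),f(210+615/5.5,200,.03), 'barrel',f(210+268/5.5,167,za),f(210+523/5.5,167,za))
print('horn top rows', f(282,140+322/5.5,.042),f(282,140+394/5.5,.042))
```

```text
[0.61601417 0.26428042 0.04143585] rib [0.034  0.001  0.0114] [0.0279 0.0011 0.0114]
horn L/R inner [ 0.0305 -0.0199  0.0114] [0.0305 0.0205 0.0114] barrel [ 0.0489 -0.0089 -0.0055] [ 0.0489  0.0108 -0.0055]
horn top rows [ 0.034   0.001  -0.0006] [ 0.0279  0.001  -0.0006]
```

The barrel's middle now lines up with the cradle to within about 0.5 mm. Next I lower it.

```bash
python3 -m handwheel '[[[0,0,0.002,0,0,0,0.01],[0,0,0.004,0,0,0,0.01],[0,0,0.0055,0,0,0,0.01],[0,0,0.0055,0,0,0,0.01],[0,0,0.0055,0,0,0,0.01]]]' 30
python3 -m handwheel '[[[0,0,0.001,0,0,0,0.01],[0,0,0.001,0,0,0,0.01]]]' 30
```

```text
clock: 35.38
position: [0.616, 0.2642, 0.0359]
ee_rot: [0.762, 0.647, 0.0, -0.0]
ft_force: [-0.3, 0.7, -0.6]
grip_width: 0.217
clock: 35.62
position: [0.6159, 0.2642, 0.0347]
ee_rot: [0.762, 0.647, -0.0, -0.0]
ft_force: [0.4, 0.5, -1.1]
grip_width: 0.211
```

```bash
python3 -m handwheel '[[[0,0,0.0007,0,0,0,0.01],[0,0,0.0007,0,0,0,0.01]]]' 30
```

```text
clock: 35.88
position: [0.616, 0.2642, 0.0345]
ee_rot: [0.762, 0.647, 0.0, -0.0]
ft_force: [-2.2, -1.5, 3.8]
grip_width: 0.219
```

```bash
python3 -m handwheel '[[[0,0,0,0,0,0,0.02],[0,0,0,0,0,0,0.023],[0,0,0,0,0,0,0.028],[0,0,0,0,0,0,0.034],[0,0,0,0,0,0,0.038],[0,0,-0.005,0,0,0,0.038],[0,0,-0.02,0,0,0,0.038],[0,0,-0.05,0,0,0,0.038]]]' 30
python3 -m handwheel '[[[0,0,-0.04,0,0,0,0.038],[0,0,-0.07,0,0,0,0.038],[-0.04,0,-0.08,0,0,0,0.038],[-0.09,0,-0.09,0,0,0,0.038],[-0.12,0,-0.09,0,0,0,0.038],[-0.12,0,-0.09,0,0,0,0.038]]]'
python3 - <<'E'
from h import *
im=snap('wrist','w18.png')
im=snap('scene','s18.png'); a=im[240:390,280:430]; cv2.imwrite('pics/s18c.png',cv2.resize(a,None,fx=4,fy=4,interpolation=cv2.INTER_CUBIC))
E
```

```text
clock: 36.88
position: [0.6154, 0.264, 0.0847]
ee_rot: [0.762, 0.647, -0.001, -0.0]
ft_force: [1.0, 0.2, 1.0]
grip_width: 0.448
clock: 37.62
position: [0.5968, 0.1425, 0.1758]
ee_rot: [0.764, 0.646, 0.001, 0.0]
ft_force: [-0.1, 1.1, -0.0]
grip_width: 0.447
```

View pics/w18.png

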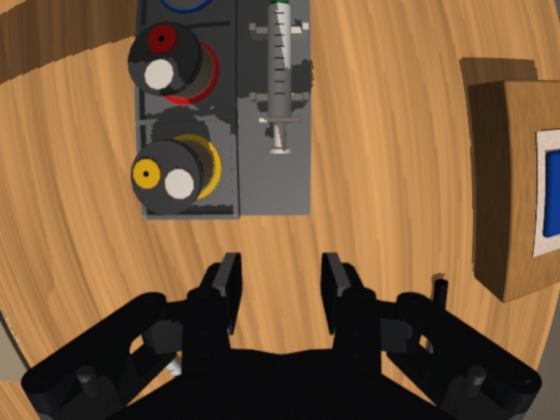

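View pics/s18c.png

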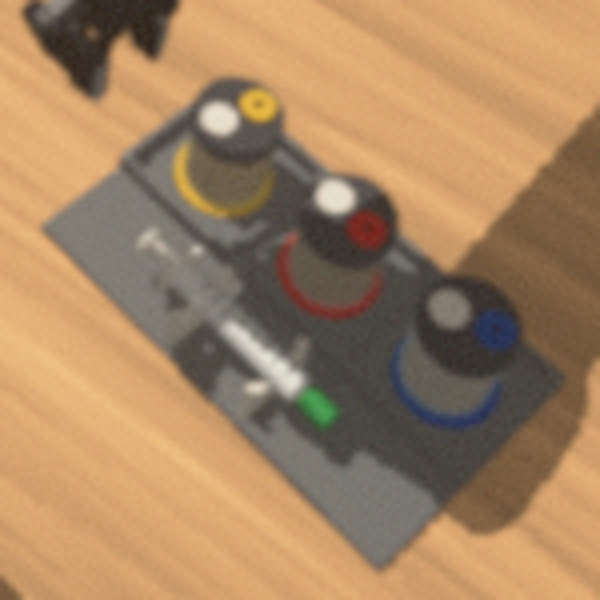

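Everything looks in place. I'll take one higher overhead view to verify centring.

```bash
python3 -c "
from h import *
goto([.545,.25,.28],-9.3)"
```

```text
t 37.725 shift [ 0.094  -0.0677 -0.1049] rot [ 0.0006 -0.0014 -0.0001]
```

```bash
python3 -m handwheel '[[[0,-0.01,-0.04,0,0,0,0.038],[0.02,-0.03,-0.08,0,0,0,0.038],[0.06,-0.05,-0.105,0,0,0,0.038],[0.094,-0.068,-0.105,0,0,0,0.038],[0.094,-0.068,-0.105,0,0,0,0.038],[0.094,-0.068,-0.105,0,0,0,0.038],[0.094,-0.068,-0.105,0,0,0,0.038]]]'
python3 - <<'E'
from h import *
im=snap('wrist','w19.png'); 
# fitted overlay: pads and lids from caddy model
a=np.radians(-9.3); cx=np.array([np.cos(a),np.sin(a)]); cy=np.array([-np.sin(a),np.cos(a)])
b=cv2.resize(im[60:330,130:430],None,fx=2.6,fy=2.6,interpolation=cv2.INTER_CUBIC)
cv2.imwrite('pics/w19c.png',b)
E
```

```text
clock: 38.6
position: [0.545, 0.2486, 0.2791]
ee_rot: [0.763, 0.647, -0.0, 0.0]
ft_force: [-0.1, 0.8, 0.4]
grip_width: 0.443
```

View pics/w19c.png

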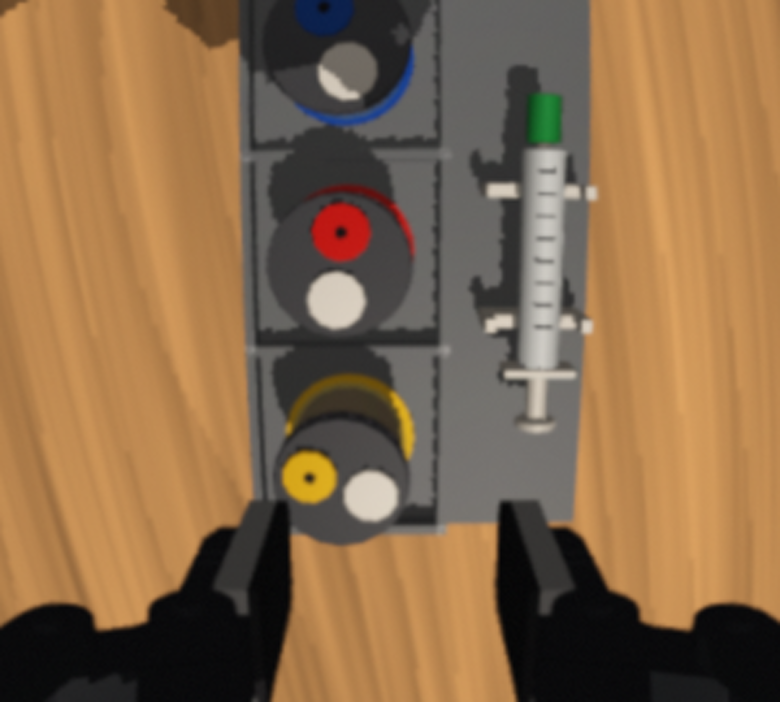

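Run:
```python
from h import *
o=manip.get_obs();Rt=R.from_quat(o['ee_rot'])
f=lambda x,y,z: (Rt.inv().apply(wpix(130+(x+.5)/2.6-.5,60+(y+.5)/2.6-.5,z)-o['position'])[:2]*1000).round(1)
print('red lid',f(340,261,.078),'lid L/R',f(267,261,.078),f(413,261,.078),'bottom',f(340,334,.078))
print('dividers',f(345,155,.02),f(345,350,.02))
print('pad red R',f(413,250,.008),'pad top',f(350,185,.008))
print('pad yel top',f(350,374,.008),'R',f(414,432,.008),'L',f(285,432,.008),'yel lid',f(276,482,.078),f(410,482,.078),'bot',f(342,545,.078))
print('pad blue bottom',f(346,125,.008),'R',f(413,60,.008),'lid',f(264,45,.078),f(411,45,.078),'lid bottom',f(338,117,.078))
```

```text
red lid [ 29.5 -21.1] lid L/R [ 29.8 -51.2] [29.4  8.6] bottom [ -0.9 -21.5]
dividers [ 73.8 -22.1] [-20.3 -22.9]
pad red R [27.3 10.2] pad top [ 59.3 -20.4]
pad yel top [-35.3 -21.2] R [-65.9  11.3] L [-66.1 -55.3] yel lid [-66.7 -50.8] [-66.4   7.9] bot [-96.9 -22.4]
pad blue bottom [ 88.7 -22.2] R [120.7  10. ] lid [118.9 -51.5] [117.8   7.6] lid bottom [ 88.3 -21.6]
```

The view shows the syringe centred on its ribs: rib rows at 190 and 322, barrel rows 147 to 367. The blue jar looks about 3 mm low on its pad. I'll put the camera straight over blue to measure that properly.

```bash
python3 -m handwheel '[[[0.03,-0.01,0.02,0,0,0,0.038],[0.052,-0.021,0.05,0,0,0,0.038],[0.052,-0.021,0.05,0,0,0,0.038],[0.052,-0.021,0.05,0,0,0,0.038],[0.052,-0.021,0.05,0,0,0,0.038]]]'
python3 - <<'E'
from h import *
print(w2pix([.543,.374,.078]))
im=snap('wrist','w20.png'); 
b=cv2.resize(im[60:280,150:400],None,fx=3,fy=3,interpolation=cv2.INTER_CUBIC)
cv2.imwrite('pics/w20c.png',b)
E
```

```text
clock: 39.28
position: [0.5334, 0.303, 0.2304]
ee_rot: [0.763, 0.647, 0.001, 0.0]
ft_force: [0.8, -0.0, -0.2]
grip_width: 0.444
(np.float64(277.7353343829125), np.float64(119.7496496462095))
```

View pics/w20c.png

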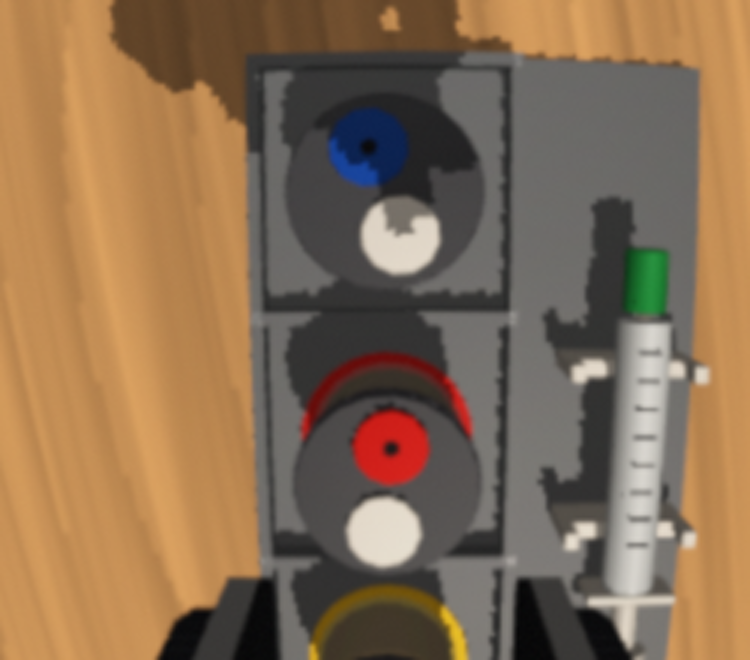

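Run:
```python
from h import *
o=manip.get_obs();Rt=R.from_quat(o['ee_rot'])
f=lambda x,y,z: (Rt.inv().apply(wpix(150+(x+.5)/3-.5,60+(y+.5)/3-.5,z)-o['position'])[:2]*1000).round(1)
print('blue lid',f(385,93,.078),f(385,288,.078),f(286,190,.078),f(484,190,.078))
print('cell tops y',f(387,60,.02),f(387,318,.02),'x',f(264,190,.006),f(510,190,.006))
print('red pad',f(387,352,.008),f(302,420,.008),f(472,420,.008),'lid',f(294,480,.078),f(481,480,.078),f(387,570,.078),'div',f(387,318,.02),f(387,561,.02))
im=snap('top','t21.png')
```

```text
blue lid [97.9 -2.1] [38.8 -2.1] [ 68.8 -31.8] [68.7 27.5]
cell tops y [116.2  -1.9] [22.3 -1.9] x [ 69.5 -47.9] [69.4 43.9]
red pad [ 7.8 -2. ] [-18.6 -34.8] [-18.6  30.7] lid [-21.7 -31. ] [-21.7  28.2] [-52.2  -1.6] div [22.3 -1.9] [-71.9  -2. ]
```

View pics/t21.png

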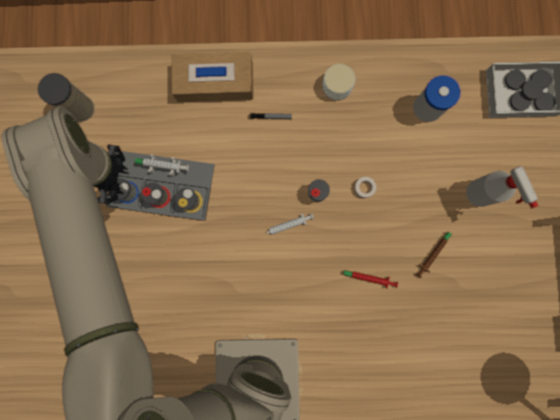

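```bash
python3 -m handwheel '[[[-0.04,0,0,0,0,0,0.038],[-0.09,0,0,0,0,0,0.038],[-0.094,0,0,0,0,0,0.038],[-0.094,0,0,0,0,0,0.038],[-0.094,0,0,0,0,0,0.038]]]'
python3 - <<'E'
from h import *
im=snap('wrist','w22.png'); 
cv2.imwrite('pics/w22c.png',cv2.resize(im[60:280,150:400],None,fx=3,fy=3,interpolation=cv2.INTER_CUBIC))
E
python3 -m handwheel '[[[-0.04,0,0,0,0,0,0.038],[-0.09,0,0,0,0,0,0.038],[-0.094,0,0,0,0,0,0.038],[-0.094,0,0,0,0,0,0.038],[-0.094,0,0,0,0,0,0.038]]]'
python3 - <<'E'
from h import *
im=snap('wrist','w23.png'); 
cv2.imwrite('pics/w23c.png',cv2.resize(im[60:280,150:400],None,fx=3,fy=3,interpolation=cv2.INTER_CUBIC))
E
```

```text
clock: 40.0
position: [0.5171, 0.2127, 0.2292]
ee_rot: [0.762, 0.648, 0.0, -0.0]
ft_force: [-0.8, 0.1, 0.4]
grip_width: 0.443
clock: 40.67
position: [0.502, 0.1203, 0.229]
ee_rot: [0.761, 0.648, -0.0, 0.0]
ft_force: [-0.2, 0.0, 0.3]
grip_width: 0.446
```

View pics/w22c.png

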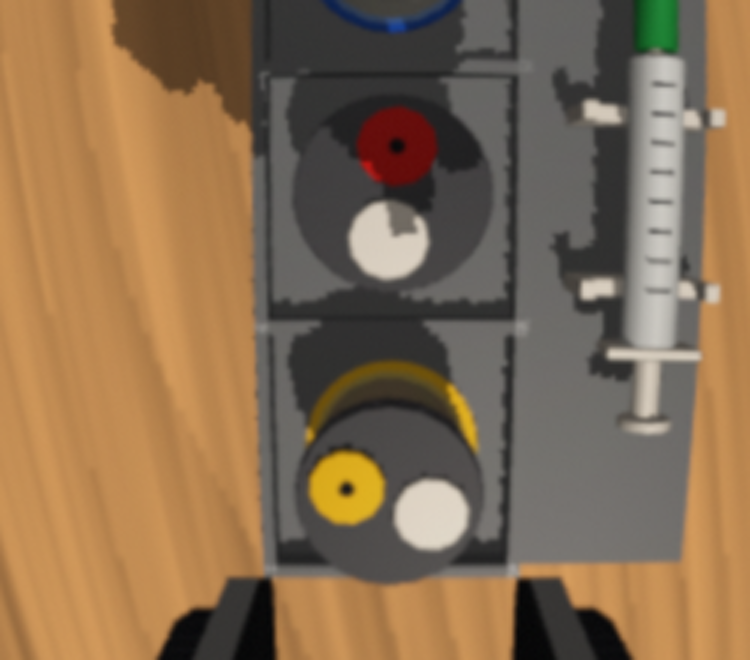

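View pics/w23c.png

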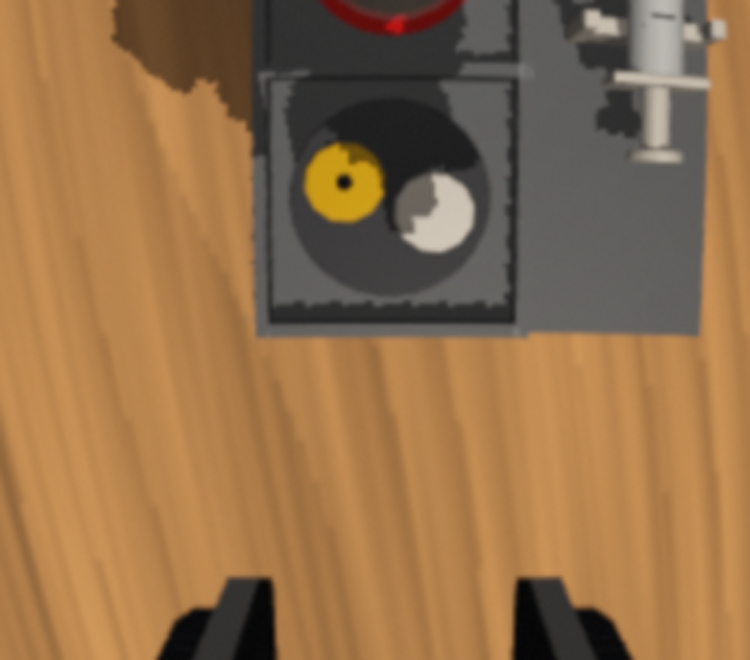

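```bash
python3 -c "
from h import *
print(manip.hand_in())"
```

```text
the job is handed in; nothing more can be done
None
```

I packed the caddy and handed it in at about 41 s of the 128 s allowed; no verdict was reported. The blue, red and yellow jars with filter discs stand on the pads of their own colour. The green-capped syringe lies across both cradle ribs.

**Jars:** wrist views from above each cell put the lids within about 1 mm (blue), 1.5 mm (red) and 1 mm (yellow) of the cell centres. Each jar made contact at 10 N or less when set down, and none tipped.

**Syringe:** when I lowered it, its barrel's middle was within about 1 mm of the cradle's middle. The overhead view after release showed the same.

**Left in place:** in the last top view, the jar without a disc, the uncapped syringe and the tape roll looked unmoved.

**Checks that disagreed:**
- An early top-camera reading put the blue jar about 5 mm off centre. The scene view and the view from above did not bear that out.
- Slanted wrist views suggested offsets of up to about 3 mm for the red and blue jars. I trusted the views from directly above instead and did not adjust anything.

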